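# Shut one flip-cap vial, open another in the holding block and set it on the balance

### The job

First press shut the orange cap that was left open on its vial in the grey rack. Then take the blue-capped vial, still shut, out of the rack, stand it down in the green holding block and let go, and there flick its cap open, well back past upright. Then take it again and stand it, cap still open, in the middle of the balance's round pan ready for filling; the orange and white vials stay shut in the rack.

Things in the scene. Friction and masses are not known exactly. Their poses are not given: they have to be found in the camera images.
- blue_vial: loose frosted flip-cap vial with blue cap: rectangular body 48 (x) by 36 (y) by 84 mm high, 101 mm high in all when shut, 0.3 to 0.56 kg. Origin: centre of its underside, z up; cap hinge along y at x = +15, z = 94 mm. Starts shut in a rack pocket, 12 mm from its neighbours: there grip it front and back, along its x; with the cap open, by its y sides.
- orange_vial: loose frosted flip-cap vial with orange cap: rectangular body 48 (x) by 36 (y) by 84 mm high, 101 mm high in all when shut, 0.3 to 0.56 kg. Origin: centre of its underside, z up; cap hinge along y at x = +15, z = 94 mm. It starts in another pocket of the rack with its cap open.
- white_vial: loose frosted flip-cap vial with white cap: rectangular body 48 (x) by 36 (y) by 84 mm high, 101 mm high in all when shut, 0.3 to 0.56 kg. Origin: centre of its underside, z up; cap hinge along y at x = +15, z = 94 mm. It starts shut in the third pocket.
- blue_cap (a joint): hinge of the blue flip cap (rad): 0 shut, grows as the tab swings up and back to the vial's +x, 1.57 upright, 2.1 the stop. Light friction (0.006 N m) keeps it where it is left; no spring, no snap. Shut, the 26 mm round cap reaches from the hinge towards -x, its top at z = 101 mm of the vial
- orange_cap (a joint): hinge of the orange flip cap (rad): 0 shut, grows as the tab swings up and back to the vial's +x, 1.57 upright, 2.1 the stop. Light friction (0.006 N m) keeps it where it is left; no spring, no snap. Shut, the 26 mm round cap reaches from the hinge towards -x, its top at z = 101 mm of the vial
- white_cap (a joint): hinge of the white flip cap (rad): 0 shut, grows as the tab swings up and back to the vial's +x, 1.57 upright, 2.1 the stop. Light friction (0.006 N m) keeps it where it is left; no spring, no snap. Shut, the 26 mm round cap reaches from the hinge towards -x, its top at z = 101 mm of the vial
- blue_tab (a point): middle of the tab of the blue cap, 33 mm from the hinge axis, moves with the cap. The tab is 16 mm wide (y), 6 mm thick, 10 mm long beyond the cap's disc; shut, it lies at x = -13 to -23, z = 94.5 to 100.5 mm of the vial, standing free 10 mm over the body's shoulder
- orange_tab (a point): middle of the tab of the orange cap, 33 mm from the hinge axis, moves with the cap. The tab is 16 mm wide (y), 6 mm thick, 10 mm long beyond the cap's disc; shut, it lies at x = -13 to -23, z = 94.5 to 100.5 mm of the vial, standing free 10 mm over the body's shoulder
- vial_rack: fixed grey rack block 72 (x) by 170 (y) by 36 mm high, origin at the centre of its underside; three pockets in a row along its y at -48, 0 and +48 mm, each 52 (x) by 40 (y) mm, 30 mm deep (floor 6 mm up), slightly chamfered. Vials in it stand with their x along the rack's x, within 0.02 rad
- holding_block: fixed green block 88 (x) by 84 (y) by 36 mm high on a thin dark rubber foot, origin at the centre of its underside; one pocket in the middle of its top, 52 (along its x) by 40 mm, 30 mm deep, mouth slightly chamfered. A vial standing in it has its x along the block's x
- block_pocket (a point): centre of the pocket's floor, 6 mm above the table, z up, axes as the block's
- balance: fixed compact white bench balance 126 (x) by 108 (y) mm, housing 24 mm high, small dark display on its -x side, round steel pan 96 mm across whose top is 34 mm above the table; origin at the centre of its underside
- pan_centre (a point): centre of the pan's top face, 12 mm from the balance's origin along its +x, z up

How it is judged:
By the outcome, as a careful person would: the job done as asked, in the order asked, and still so for the second after the job is handed in, with the robot touching nothing.
It also fails if it takes over 72 s, if anything falls off the work surface, if the arm or the gripper's body presses on something with over 40 N, if the wrist force passes 120 N, or if a joint passes its speed limit or range.

### The arm

A 6-joint arm with a two-finger parallel gripper is mounted at the origin on a cart in front of the work surface, level with it; the furniture and walls round the work are solid. World frame = base frame: x ahead of the robot, y to its left, z up, the work surface at z = 0. Lengths are in m, angles in rad, forces in N, time in s.
With the tool pointing down it reaches from about 0.325 to 0.775 m from the base axis. Payload 5.5 kg.
Tool frame: the origin (TCP) lies on the centre line of the jaws, within the pads' length; the fingertips stand arm.tcp_to_tips ahead of it and the grasp point (between the pads) lies 5 mm behind it (arm.tcp_to_tips is the distance from the TCP to the fingertips, in m); z points along the fingers, y is the direction in which the jaws open and shut (so a half turn about z gives the same grasp; the last joint's range is limited). The gripper opens to 88 mm and grips with 3 to 60 N. Pads are 20 mm wide; open, the fingers measure 115 mm over their backs; the gripper's body (75 mm by 178 mm) begins 61 mm behind the grasp point.
Start: joints at [-1.297, 0.091, 1.231, -0, 1.82, -0.057], TCP at [0.195, -0.567, 0.198] pointing down, gripper open.
Joint ranges: [-2.87, 2.87], [-0.86, 2.18], [0.17, 2.46], [-1.51, 4.65], [0.06, 2.69], [-2.65, 2.65]. Speed limits (rad/s): [2.57, 2.57, 3.01, 3.14, 3.14, 3.14].

### API

Orientations are given as a rotation vector (axis times angle).
In Python, from rig import monitor, vision, arm gives the robot as it stands.
- The arm moves only by the tool jog_arm, never from a script. Its argument "moves" is a list of rows, each an object of numbers: "x", "y", "z": the shift along the world's x, y, z in mm; "rx", "ry", "rz": the turn, a rotation vector about the world's x, y, z in units of 6 degrees (1.0 is 6 degrees); "claw": the finger opening in mm, from 0 to 87.8. A call has 1 to 8 rows; each row shifts and turns the pose as measured when the row begins; what a row does not reach is not made up. A row lasts 1/10 s, in which the tool goes at most 50 mm and 8.59 degrees, less where a joint would pass 70% of its speed; a pose out of reach is approached as far as the arm can. A call with a gripper value outside its range is refused whole. The fingers move at their own pace and stop on an object; "newtons" is the grip in N (left out, the last holds). Time passes only in rows, so rows that do not move let the fingers close. It gives the time, the measured TCP pose, the force and the opening at its end, in the units of the state.
- monitor.read_state(): the state, without advancing time (a new reading comes with each control period).
- vision.grab_frame(name): name is "scene" or "top" or "wrist"; returns the picture (480x640x3 uint8, red, green, blue); there is no depth.
- vision.camera_model(name): a dict with "fov_y" (degrees; the focal length in pixels is half the picture's height over the tangent of half this angle, whatever the lens; pixels are square), "cx", "cy" (the principal point, pixels), "dist" ([k1, k2, p1, p2, k3] as OpenCV has them; the pictures are not rectified), "world_from_camera" (4x4, takes a point from camera to world coordinates); the wrist camera has in their place "mount" (4x4, takes a point from camera to tool coordinates, whose origin is the TCP and whose axes are the flange's). Camera axes: x right, y down, z forward; pixel columns grow to the right and rows downward; lengths in m; the calibration is good to about 2 mm. A picture is of the moment at which its call begins: read the wrist's pose just before it. camera_model takes no time and is no camera call.
- arm.hand_in(): hands the job in, once; it reports no verdict.
The state is a dict: "time": time; "joint_pos": joint angles; "joint_velocities": joint speeds; "tau": joint torques, N m; "tool_pos": TCP position; "ee_rot": TCP orientation; "wrist_force": force on the tool from outside, world axes, zero at the start; "moment": the same for the moment, N m; "width": finger opening in m.
Only numpy, scipy, OpenCV 4.12 (cv2) and the standard library are available. Lean on these libraries where they do the work, as an engineer would, in place of code of your own. Each camera call takes 0.05 s, during which the arm holds its last target.

## Working session

There is one attempt and no reset: what is moved stays moved. The work goes in short steps, Python scripts to look and compute and a tool call to move; the robot and the scene stay as the last step left them, time stands still between calls to the robot, and variables do not carry over. Pictures are saved under pics/ and viewed, and the job is handed in when it is done.

Besides the shell and the picture viewer there is one more tool, called after "Emit:" in YAML: its name, and indented under it one key for each argument. jog_arm: Moves the arm, as the interface text tells. Its arguments: {"type":"object","properties":{"moves":{"type":"array","items":{"type":"object","properties":{"x":{"type":"number"},"y":{"type":"number"},"z":{"type":"number"},"rx":{"type":"number"},"ry":{"type":"number"},"rz":{"type":"number"},"claw":{"type":"number"}}}},"newtons":{"type":"number"}},"required":["moves"]}

```bash
ls; mkdir -p pics
cat > h.py <<'E'
import numpy as np, cv2
from rig import monitor, vision, arm
def grab(n,f):
    im=vision.grab_frame(n); cv2.imwrite('pics/'+f,cv2.cvtColor(im,cv2.COLOR_RGB2BGR)); return im
def K(m):
    f=240/np.tan(np.radians(m['fov_y'])/2); return np.array([[f,0,m['cx']],[0,f,m['cy']],[0,0,1]])
E
python3 - <<'E'
from h import *
for n in ['scene','top','wrist']: grab(n,n+'0.png'); print(n,vision.camera_model(n))
print(monitor.read_state()); print(arm.tcp_to_tips)
E
```

```text
pics
scene {'fov_y': 52.20438593528717, 'cx': 324.97766078786265, 'cy': 241.08157966725523, 'dist': array([0.04494189, 0.        , 0.        , 0.        , 0.        ]), 'world_from_camera': array([[ 6.01809049e-01, -3.32508707e-01,  7.26129347e-01,
        -1.70739109e-01],
       [-7.98639834e-01, -2.49951924e-01,  5.47447213e-01,
        -5.70185192e-01],
       [-5.33537395e-04, -9.09374508e-01, -4.15978028e-01,
         4.72026329e-01],
       [ 0.00000000e+00,  0.00000000e+00,  0.00000000e+00,
         1.00000000e+00]])}
top {'fov_y': 55.42260902151218, 'cx': 312.55237027433475, 'cy': 249.14097155560904, 'dist': array([-0.09535345,  0.        ,  0.        ,  0.        ,  0.        ]), 'world_from_camera': array([[ 0.02579651, -0.98074951,  0.19355862,  0.32753747],
       [-0.99931392, -0.0304466 , -0.02108755, -0.04780455],
       [ 0.0265748 , -0.19288184, -0.98086206,  0.92947953],
       [ 0.        ,  0.        ,  0.        ,  1.        ]])}
wrist {'fov_y': 69.32045217872835, 'cx': 320.3360891678835, 'cy': 235.4496556407314, 'dist': array([-0.03288934,  0.        ,  0.     
[... 355 characters left out ...]

         1.00000000e+00]])}
{'time': 0.15, 'joint_pos': array([-1.29670142e+00,  9.17035521e-02,  1.23157403e+00, -3.02546732e-05,
        1.81979899e+00, -5.66689292e-02]), 'joint_velocities': array([-0.00165779, -0.00124613, -0.00520362,  0.00179051,  0.00032135,
       -0.00191356]), 'tau': array([ 1.79625975e-03, -4.47046852e+01, -4.06906807e+01,  6.98658521e-02,
        2.75688549e-02, -1.32332530e-04]), 'tool_pos': array([ 0.19479669, -0.56723227,  0.19677599]), 'ee_rot': array([-3.09727737e+00, -5.16943565e-01,  2.98559424e-04]), 'wrist_force': array([-0.51842069,  0.05617346, -0.01331845]), 'moment': array([ 0.0434342 , -0.02281373,  0.00058189]), 'width': 0.08807692831888961}
0.014
```

View pics/scene0.png

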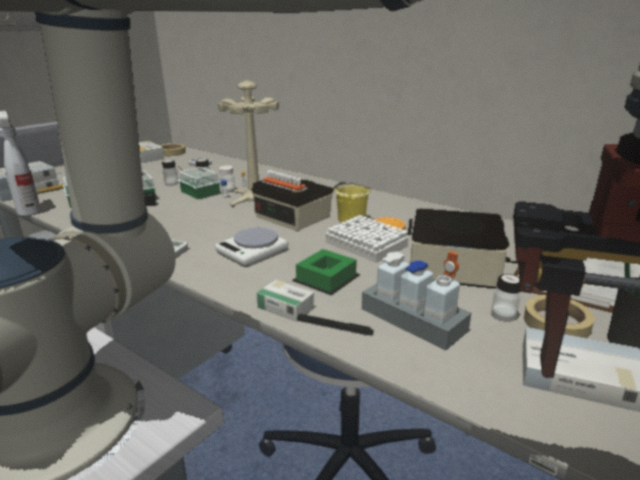

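View pics/top0.png

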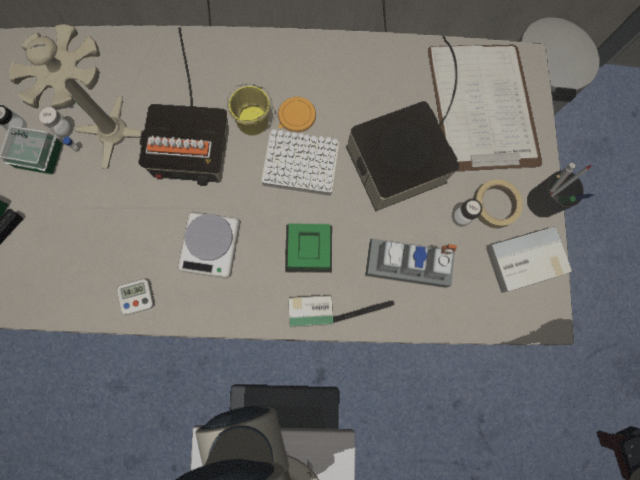

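Run:
```python
import cv2
a=cv2.imread('pics/top0.png')
cv2.imwrite('pics/c1.png',cv2.resize(a[220:300,350:470],None,fx=6.5,fy=6.5,interpolation=cv2.INTER_CUBIC))
cv2.imwrite('pics/c2.png',cv2.resize(a[200:300,170:345],None,fx=4.5,fy=4.5,interpolation=cv2.INTER_CUBIC))
b=cv2.imread('pics/scene0.png')
cv2.imwrite('pics/c3.png',cv2.resize(b[235:350,350:485],None,fx=5,fy=5,interpolation=cv2.INTER_CUBIC))
```

```text
(no output)
```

View pics/c1.png

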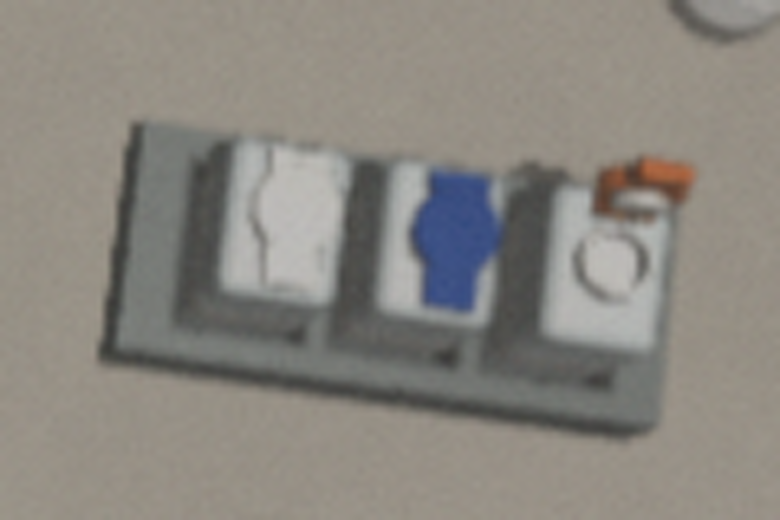

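View pics/c2.png

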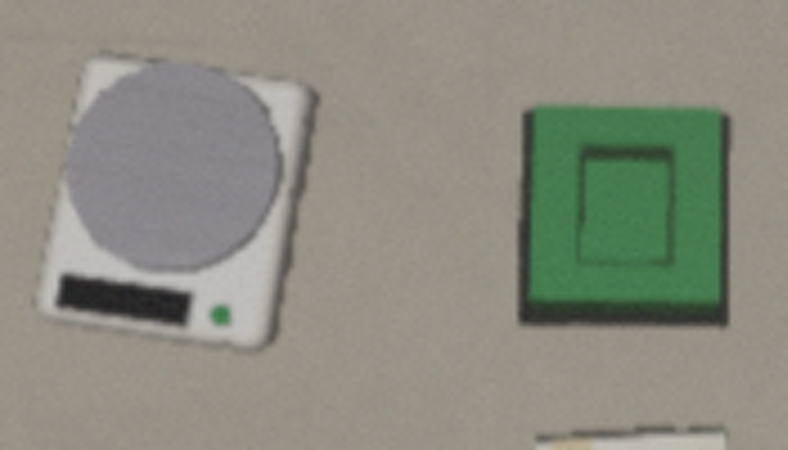

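View pics/c3.png

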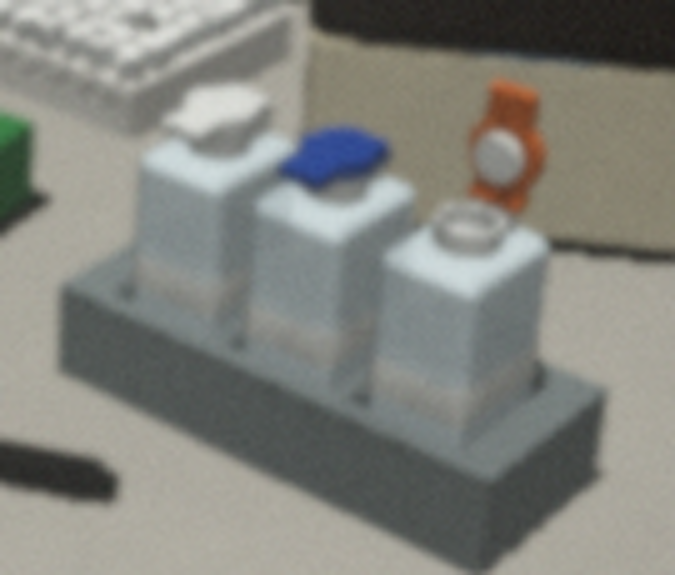

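View pics/wrist0.png

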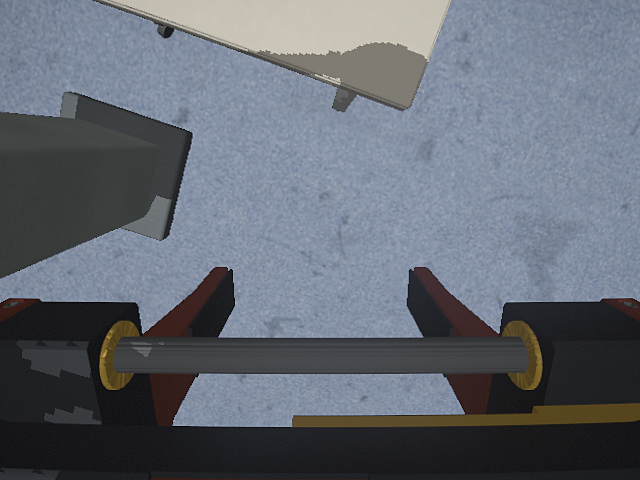

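```bash
cat >> h.py <<'E'
def ray(n,uv,pose=None):
    m=vision.camera_model(n) if isinstance(n,str) else n
    p=cv2.undistortPoints(np.array(uv,float).reshape(-1,1,2),K(m),m['dist']).reshape(-1,2)
    T=m['world_from_camera'] if 'world_from_camera' in m else pose@m['mount']
    d=np.c_[p,np.ones(len(p))]@T[:3,:3].T
    return T[:3,3],d
def onz(n,uv,z,pose=None):
    o,d=ray(n,uv,pose); return o+d*((z-o[2])/d[:,2])[:,None]
def pose():
    s=monitor.read_state(); T=np.eye(4); T[:3,:3]=cv2.Rodrigues(s['ee_rot'])[0]; T[:3,3]=s['tool_pos']; return T
def proj(n,P,pose=None):
    m=vision.camera_model(n); T=m['world_from_camera'] if 'world_from_camera' in m else pose@m['mount']
    Ti=np.linalg.inv(T); return cv2.projectPoints(np.array(P,float).reshape(-1,3),cv2.Rodrigues(Ti[:3,:3])[0],Ti[:3,3],K(m),m['dist'])[0].reshape(-1,2)
E
python3 - <<'E'
from h import *
np.set_printoptions(precision=4,suppress=True)
im=cv2.imread('pics/top0.png'); hsv=cv2.cvtColor(im,cv2.COLOR_BGR2HSV)
c=lambda u,v,x0,y0,s:(x0+(u+.5)/s-.5,y0+(v+.5)/s-.5)
print('rack top',onz('top',[c(140,122,350,220,6.5),c(118,348,350,220,6.5),c(655,425,350,220,6.5)],.036))
for x0,y0,uvs in [('w',0,[(237,140),(350,152),(335,303),(222,292)]),('b',0,[(392,160),(505,172),(490,326),(380,313)]),('o',0,[(556,185),(672,200),(656,350),(543,340)])]:
    P=onz('top',[c(u,v,350,220,6.5) for u,v in uvs],.090); print(x0,P.mean(0),np.diff(P,axis=0))
g=cv2.inRange(hsv,(50,120,60),(75,255,255)); g[:,:280]=0;g[:,340:]=0;g[:210]=0;g[280:]=0
cs,_=cv2.findContours(g,0,2); k=max(cs,key=cv2.contourArea); r=cv2.minAreaRect(k); print(r)
P=onz('top',cv2.boxPoints(r),.036); print('block',P.mean(0),np.diff(P,axis=0))
print('bpocket floor', onz('top',[c(580,160,170,200,4.5),c(672,160,170,200,4.5),c(672,265,170,200,4.5),c(578,263,170,200,4.5)],.036))
# pan
P=onz('top',[c(u,v,170,200,4.5) for u,v in [(65,165),(281,165),(173,62),(173,272),(98,92),(250,242),(100,242),(250,92)]],.034)
A=np.c_[2*P[:,:2],np.ones(8)]; s=np.linalg.lstsq(A,(P[:,:2]**2).sum(1),rcond=None)[0]; print('pan',s[:2],np.sqrt(s[2]+s[0]**2+s[1]**2))
P=onz('top',[c(u,v,170,200,4.5) for u,v in [(40,315),(268,350)]],.02);print(P)
E
```

```text
rack top [[ 0.5297 -0.1843  0.036 ]
 [ 0.4588 -0.1777  0.036 ]
 [ 0.4395 -0.3442  0.036 ]]
w [ 0.4893 -0.2188  0.09  ] [[-0.0025 -0.0333  0.    ]
 [-0.0447  0.0049  0.    ]
 [ 0.0023  0.0329  0.    ]]
b [ 0.4845 -0.2645  0.09  ] [[-0.0025 -0.0335  0.    ]
 [-0.0457  0.0054  0.    ]
 [ 0.0029  0.0322  0.    ]]
o [ 0.4782 -0.3133  0.09  ] [[-0.0034 -0.0347  0.    ]
 [-0.0445  0.0062  0.    ]
 [ 0.002   0.0334  0.    ]]
((318.0, 263.0), (0.0, 0.0), 0.0)
block [ 0.4762 -0.0785  0.036 ] [[0. 0. 0.]
 [0. 0. 0.]
 [0. 0. 0.]]
bpocket floor [[ 0.5315 -0.0381  0.036 ]
 [ 0.5328 -0.0791  0.036 ]
 [ 0.4853 -0.0802  0.036 ]
 [ 0.4849 -0.0387  0.036 ]]
pan [0.5237 0.1431] 0.04820430059759441
[[0.4567 0.2013 0.02  ]
 [0.4442 0.0981 0.02  ]]
```

Emit:
jog_arm:
  moves:
    - {"z": 30, "x": 20, "y": 20, "rz": 1.3}
    - {"z": 25, "x": 35, "y": 30, "rz": 1.3}
    - {"z": 25, "x": 35, "y": 30, "rz": 1.3}
    - {"z": 20, "x": 38, "y": 30, "rz": 1.3}
    - {"z": 15, "x": 38, "y": 35, "rz": 1.3}
    - {"x": 38, "y": 35, "rz": 1.3}
    - {"x": 38, "y": 35, "rz": 1.3}
    - {"x": 38, "y": 35, "rz": 1.3, "claw": 0}

```text
validation failed for argument at $.mo...
```

Run:
```python
from h import *
print(onz('top',[(378,207),(349,155),(421,104),(440,160)],.09),onz('top',[(378,207)],.0))
```

```text
[[ 0.5795641  -0.18941891  0.09      ]
 [ 0.68401118 -0.13264243  0.09      ]
 [ 0.80258553 -0.2798712   0.09      ]
 [ 0.68149547 -0.31438156  0.09      ]] [[ 0.60658369 -0.20460128  0.        ]]
```

Emit:
jog_arm:
  moves:
    - {"x": 20, "y": 20, "z": 30, "rx": 0, "ry": 0, "rz": 1.3, "claw": 0}
  newtons: 10

```text
time: 0.25
tool_pos: [0.2126, -0.5467, 0.2209]
ee_rot: [-3.046, -0.721, 0.003]
wrist_force: [1.2, 0.1, 0.1]
width: 0.0829
```

Emit:
jog_arm:
  moves:
    - {"x": 35, "y": 30, "z": 25, "rx": 0, "ry": 0, "rz": 1.3, "claw": 0}
    - {"x": 35, "y": 30, "z": 25, "rx": 0, "ry": 0, "rz": 1.3, "claw": 0}
    - {"x": 38, "y": 30, "z": 20, "rx": 0, "ry": 0, "rz": 1.3, "claw": 0}
    - {"x": 38, "y": 35, "z": 15, "rx": 0, "ry": 0, "rz": 1.3, "claw": 0}
    - {"x": 38, "y": 35, "z": 0, "rx": 0, "ry": 0, "rz": 1.3, "claw": 0}
    - {"x": 38, "y": 35, "z": 0, "rx": 0, "ry": 0, "rz": 1.3, "claw": 0}
    - {"x": 38, "y": 35, "z": 0, "rx": 0, "ry": 0, "rz": 1.3, "claw": 0}
    - {"x": 0, "y": 0, "z": 0, "rx": 0, "ry": 0, "rz": 0, "claw": 0}
  newtons: 10

```text
time: 1.05
tool_pos: [0.4664, -0.3185, 0.3063]
ee_rot: [-2.336, -2.09, 0.01]
wrist_force: [0.0, 0.1, -0.9]
width: 0.019
```

Run:
```python
from h import *
T=pose(); print(T, np.arctan2(T[1,0],T[0,0])); grab('wrist','w1.png'); np.save('w1.npy',T); T=pose(); print(T[:3,3])
```

```text
[[ 1.10589509e-01  9.93820189e-01 -9.55996351e-03  4.66405256e-01]
 [ 9.93866115e-01 -1.10581247e-01  1.39019906e-03 -3.18518177e-01]
 [ 3.24455210e-04 -9.65506523e-03 -9.99953336e-01  3.06307623e-01]
 [ 0.00000000e+00  0.00000000e+00  0.00000000e+00  1.00000000e+00]] 1.4599801428952466
[ 0.46481085 -0.32035959  0.30643455]
```

View pics/w1.png

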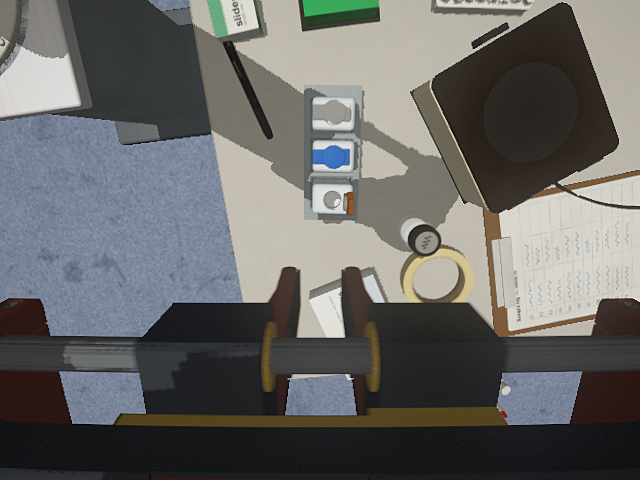

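Run:
```python
import cv2
a=cv2.imread('pics/w1.png')
cv2.imwrite('pics/c4.png',cv2.resize(a[80:225,295:370],None,fx=4,fy=4,interpolation=cv2.INTER_CUBIC))
```

```text
(no output)
```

View pics/c4.png

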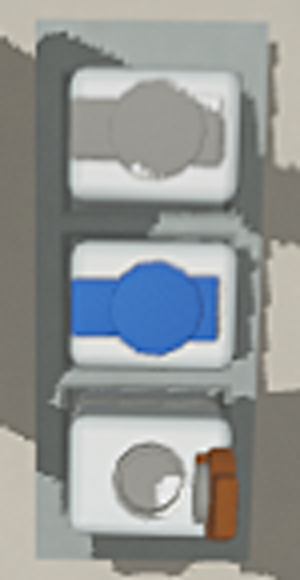

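Run:
```python
from h import *
np.set_printoptions(precision=4,suppress=True)
T=np.load('w1.npy'); c=lambda u,v:(295+(u+.5)/4-.5,80+(v+.5)/4-.5)
for n,q in dict(w=[(70,68),(240,68),(238,210),(70,200)],b=[(72,240),(237,242),(234,369),(71,363)],o=[(73,413),(232,415),(230,540),(71,531)]).items():
    P=onz('wrist',[c(*p) for p in q],.088,T); print(n,P.mean(0)); print(np.linalg.norm(np.diff(P,axis=0),axis=1), np.arctan2((P[0]-P[1])[1],(P[0]-P[1])[0])-np.pi)
print('bluecap c',onz('wrist',[c(157,308)],.107,T),'orange neck',onz('wrist',[c(147,479)],.100,T))
P=onz('wrist',[c(38,22),c(268,25),c(255,560),c(37,557)],.036,T);print('rack',P,P.mean(0))
print('orange tip wrist', onz('wrist',[c(218,450),c(216,540),c(235,450),c(235,535)],.13,T))
m=vision.camera_model('scene')
d=lambda u,v:(350+(u+.5)/5-.5,235+(v+.5)/5-.5)
o1,d1=ray('scene',[d(515,92)]); o2,d2=ray('wrist',[c(225,495)],T)
s=np.linalg.lstsq(np.c_[d1[0],-d2[0]],o2-o1,rcond=None)[0]; print('tip',o1+s[0]*d1[0],o2+s[1]*d2[0])
```

```text
w [ 0.4899 -0.2193  0.088 ]
[0.0466 0.0375 0.0471] -0.11164658490919033
b [ 0.485  -0.2643  0.088 ]
[0.0465 0.0354 0.047 ] -0.1224972739700827
o [ 0.4794 -0.3132  0.088 ]
[0.0462 0.037  0.0473] -0.12233957050216393
bluecap c [[ 0.4854 -0.2648  0.107 ]] orange neck [[ 0.4779 -0.3122  0.1   ]]
rack [[ 0.4595 -0.1779  0.036 ]
 [ 0.5296 -0.1867  0.036 ]
 [ 0.5114 -0.3537  0.036 ]
 [ 0.4386 -0.3447  0.036 ]] [ 0.4848 -0.2657  0.036 ]
orange tip wrist [[ 0.497  -0.3017  0.13  ]
 [ 0.4943 -0.3256  0.13  ]
 [ 0.5015 -0.3022  0.13  ]
 [ 0.4995 -0.3248  0.13  ]]
tip [ 0.4984 -0.3146  0.1367] [ 0.4974 -0.3127  0.1363]
```

Emit:
jog_arm:
  moves:
    - {"x": 37, "y": 1, "z": -20, "rx": 0, "ry": 0, "rz": 0, "claw": 0}
    - {"x": 37, "y": 1, "z": -45, "rx": 0, "ry": 0, "rz": 0, "claw": 0}
    - {"x": 0, "y": 0, "z": -45, "rx": 0, "ry": 0, "rz": 0, "claw": 0}
    - {"x": 0, "y": 0, "z": -40, "rx": 0, "ry": 0, "rz": 0, "claw": 0}
    - {"x": 0, "y": 0, "z": -10, "rx": 0, "ry": 0, "rz": 0, "claw": 0}
    - {"x": 0, "y": 0, "z": 0, "rx": 0, "ry": 0, "rz": 0, "claw": 0}
  newtons: 10

```text
time: 1.7
tool_pos: [0.5336, -0.3236, 0.145]
ee_rot: [-2.359, -2.069, 0.016]
wrist_force: [-0.7, 0.0, 0.3]
width: 0.0003
```

Run:
```python
from h import *
T=pose(); print(T[:3,3], np.arctan2(T[1,0],T[0,0]))
a=grab('scene','s1.png'); cv2.imwrite('pics/s1c.png',cv2.cvtColor(cv2.resize(a[150:350,340:540],None,fx=3,fy=3),4))
```

```text
[ 0.53360187 -0.32364508  0.14501502] 1.4396797438930347
```

View pics/s1c.png

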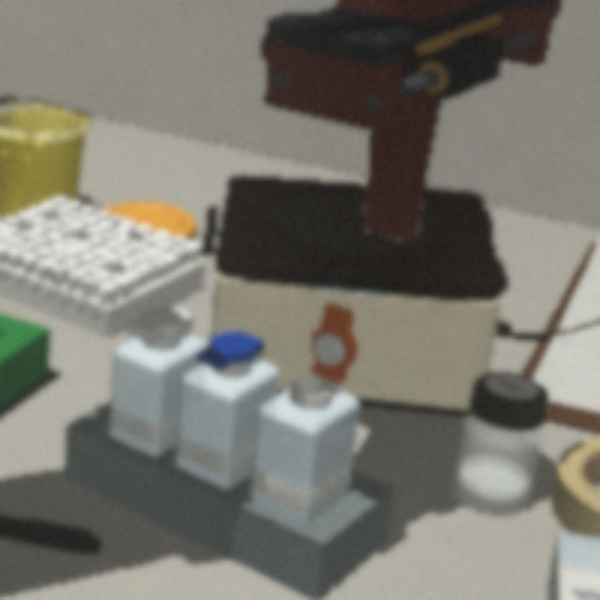

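Run:
```python
from h import *
T=pose(); print(T)
P=T[:3,3]+np.array([0,0,-.014]); print(proj('scene',[P,[.494,-.315,.1],[.4984,-.314,.1365]]), proj('top',[P]))
```

```text
[[ 0.13070982  0.99137306 -0.00971566  0.53376874]
 [ 0.99140441 -0.13075752 -0.00444594 -0.32382963]
 [-0.00567798 -0.00905102 -0.99994292  0.14578997]
 [ 0.          0.          0.          1.        ]]
[[466.8840436  249.54950833]
 [449.18322082 274.90537109]
 [452.20763098 253.01093476]] [[454.59663365 227.28586416]]
```

Run:
```python
import cv2,numpy as np
a=cv2.imread('pics/s1.png')[195:285,430:520]
a=np.clip(255*(a/255.)**.5,0,255).astype(np.uint8)
cv2.imwrite('pics/s1d.png',cv2.resize(a,None,fx=6,fy=6,interpolation=cv2.INTER_CUBIC))
```

```text
(no output)
```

View pics/s1d.png

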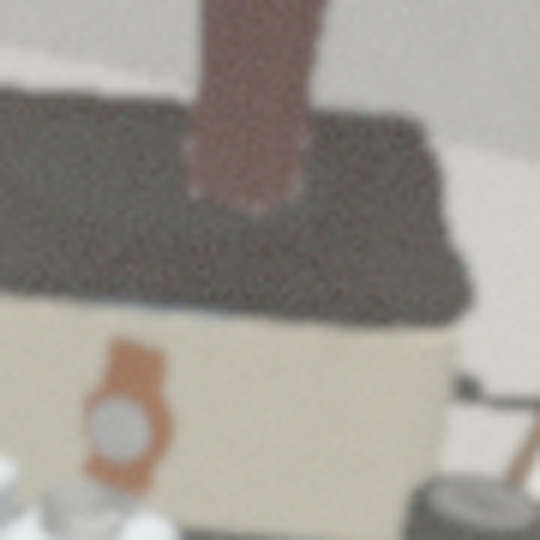

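Run:
```python
from h import *
T=pose(); 
for z in [.1,.131,.145,.16,.17,.18]: 
  P=T[:3,3].copy(); P[2]=z; print(z,proj('scene',[P])[0],proj('top',[P])[0])
a=grab('top','t1.png'); grab('wrist','w2.png')
cv2.imwrite('pics/t1c.png',cv2.cvtColor(cv2.resize(a[150:310,360:520],None,fx=4,fy=4),4))
```

```text
0.1 [464.55097142 267.15118044] [449.10791405 231.2933489 ]
0.131 [466.82491501 249.99404815] [454.45543151 227.38900748]
0.145 [467.88179685 242.06025252] [456.9960293  225.53280463]
0.16 [469.03574814 233.42670734] [459.81080035 223.47533477]
0.17 [469.81780616 227.59257078] [461.74300447 222.06239941]
0.18 [470.61033508 221.69421342] [463.72159007 220.61505411]
```

View pics/t1c.png

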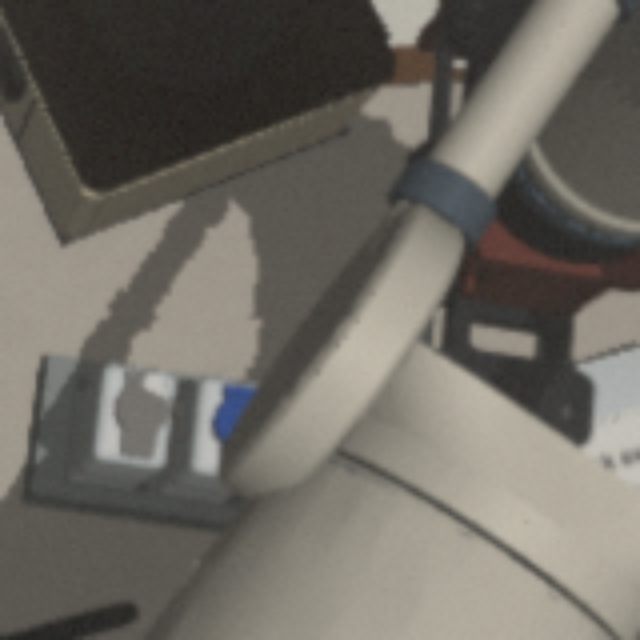

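View pics/w2.png

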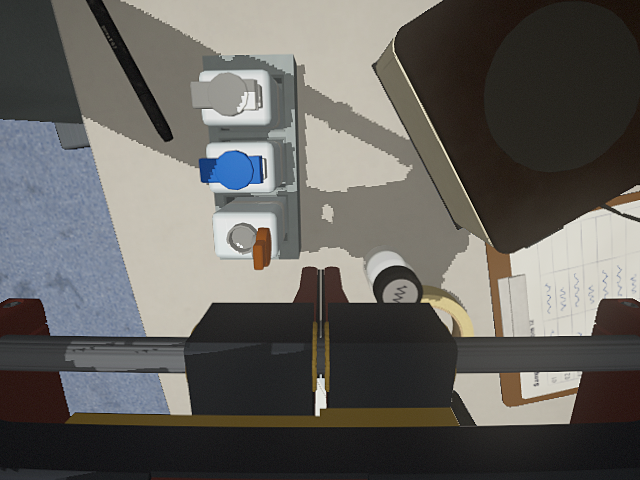

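Run:
```python
from h import *
print(vision.camera_model('wrist')['mount'])
I=np.eye(4)
for z in [-.04,-.02,0,.014]: print(z,proj('wrist',[[0.01,0,z],[0,0,z],[-.01,0,z]],I))
```

```text
[[-5.10664633e-04 -9.65865856e-01 -2.59042251e-01  7.02844787e-02]
 [ 9.99999567e-01 -2.91698445e-04 -8.83727818e-04  4.58902081e-04]
 [ 7.78000304e-04 -2.59042590e-01  9.65865586e-01 -1.86534977e-01]
 [ 0.00000000e+00  0.00000000e+00  0.00000000e+00  1.00000000e+00]]
-0.04 [[319.64264459 280.19404761]
 [319.66538837 300.40593718]
 [319.68751917 319.93123785]]
-0.02 [[319.74896423 265.11972442]
 [319.76757605 283.39154169]
 [319.78573978 301.11713133]]
0 [[319.83439597 253.01177813]
 [319.84999673 269.6737939 ]
 [319.86525703 285.89134258]]
0.014 [[319.88484494 245.86383336]
 [319.898795   261.55428551]
 [319.91245886 276.85563615]]
```

Run:
```python
from h import *
c=np.array([.1948,-.5672]); ty=np.array([.325,-.945]); tx=np.array([.945,.325])
for z in [.184,.198,.22,.24]:
  print(z,proj('scene',[[*(c+s*ty*.05+q*tx*.01),z] for s in (1,-1) for q in (-1,1)]).round())
a=cv2.imread('pics/scene0.png')[180:430,490:640]
a=np.clip(255*(a/255.)**.6,0,255).astype(np.uint8)
cv2.imwrite('pics/c5.png',cv2.resize(a,None,fx=2.4,fy=2.4,interpolation=cv2.INTER_CUBIC))
```

```text
0.184 [[689. 449.]
 [679. 429.]
 [537. 415.]
 [535. 398.]]
0.198 [[694. 434.]
 [685. 415.]
 [540. 401.]
 [538. 384.]]
0.22 [[704. 411.]
 [694. 391.]
 [545. 378.]
 [543. 362.]]
0.24 [[713. 388.]
 [702. 369.]
 [549. 357.]
 [547. 342.]]
```

View pics/c5.png

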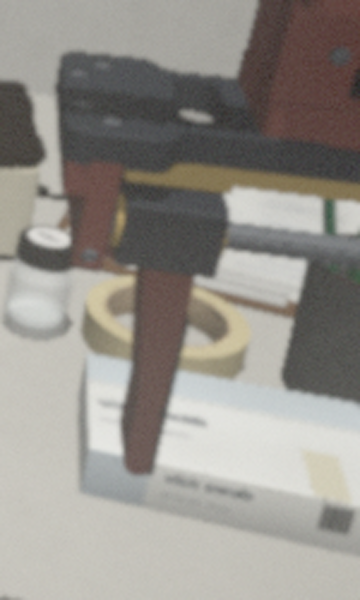

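Emit:
jog_arm:
  moves:
    - {"x": 0, "y": 2, "z": -8, "rx": 0, "ry": 0, "rz": 0, "claw": 0}
    - {"x": -15, "y": 3, "z": 0, "rx": 0, "ry": 0, "rz": 0, "claw": 0}
    - {"x": -15, "y": 2, "z": 0, "rx": 0, "ry": 0, "rz": 0, "claw": 0}
    - {"x": -10, "y": 1, "z": 0, "rx": 0, "ry": 0, "rz": 0, "claw": 0}
  newtons: 10

```text
time: 2.25
tool_pos: [0.4975, -0.3181, 0.1488]
ee_rot: [2.35, 2.061, -0.008]
wrist_force: [-0.9, -1.2, -0.5]
width: 0.0008
```

Run:
```python
from h import *
s=monitor.read_state(); print(s['tool_pos'],s['wrist_force'])
a=grab('wrist','w3.png'); b=grab('scene','s3.png')
v=lambda q:cv2.cvtColor(q,4)
cv2.imwrite('pics/m3.png',np.hstack([cv2.resize(v(a)[20:320,170:430],(390,450)),cv2.resize(v(b)[190:350,350:490],(394,450),interpolation=2)]))
```

```text
[ 0.49746423 -0.31808206  0.14882748] [-0.86642005 -1.15655295 -0.52051228]
```

View pics/m3.png

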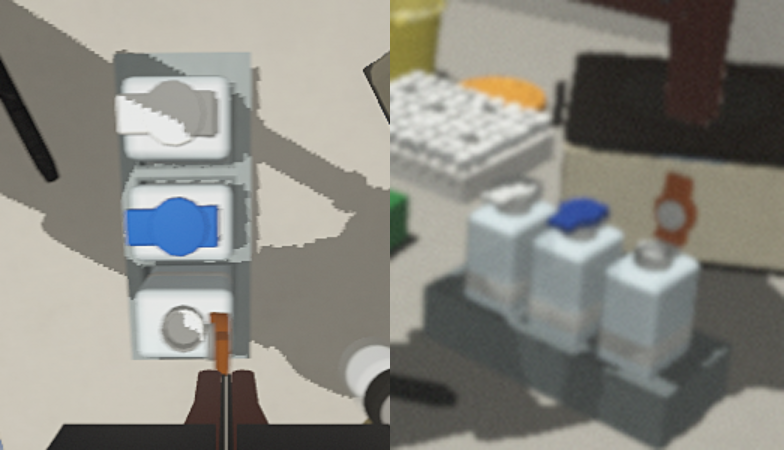

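Emit:
jog_arm:
  moves:
    - {"x": 25, "y": -3, "z": 0, "rx": 0, "ry": 0, "rz": 0, "claw": 0}
    - {"x": 20, "y": 0, "z": -5, "rx": 0, "ry": 0, "rz": 0.1, "claw": 0}
    - {"x": 0, "y": 2, "z": -15, "rx": 0, "ry": 0, "rz": 0.1, "claw": 0}
    - {"x": 0, "y": 0, "z": -5, "rx": 0, "ry": 0, "rz": 0, "claw": 0}
    - {"x": -10, "y": 1, "z": 0, "rx": 0, "ry": 0, "rz": 0, "claw": 0}
    - {"x": -15, "y": 2, "z": -1, "rx": 0, "ry": 0, "rz": 0, "claw": 0}
    - {"x": -15, "y": 2, "z": -1, "rx": 0, "ry": 0, "rz": 0, "claw": 0}
    - {"x": -5, "y": 1, "z": -1, "rx": 0, "ry": 0, "rz": 0, "claw": 0}
  newtons: 10

```text
time: 3.15
tool_pos: [0.4951, -0.3133, 0.1213]
ee_rot: [2.327, 2.082, -0.007]
wrist_force: [0.6, -0.3, 0.3]
width: 0.0004
```

```bash
cat >> h.py <<'E'
def look(f,wb=(20,320,170,430),sb=(190,350,350,490)):
    s=monitor.read_state(); T=pose(); print(s['time'],s['tool_pos'].round(4),s['wrist_force'].round(1),'yaw',np.arctan2(T[1,0],T[0,0]).round(4),'z',T[:3,2].round(3),'w',s['width'].round(4))
    a=cv2.cvtColor(vision.grab_frame('wrist'),4); b=cv2.cvtColor(vision.grab_frame('scene'),4)
    cv2.imwrite('pics/w_'+f,a);cv2.imwrite('pics/s_'+f,b); np.save('pics/'+f+'.npy',T)
    q=[]
    for i,r in ((a,wb),(b,sb)):
        c=i[r[0]:r[1],r[2]:r[3]]; q.append(cv2.resize(c,(int(450*c.shape[1]/c.shape[0]),450),interpolation=2))
    o=np.hstack(q); k=min(1,800/o.shape[1]); cv2.imwrite('pics/'+f,cv2.resize(o,None,fx=k,fy=k,interpolation=cv2.INTER_AREA))
E
python3 -c "
from h import *
look('m4.png')"
```

```text
Traceback (most recent call last):
  File "h.py", line 21, in look
    s=monitor.read_state(); T=pose(); print(s['time'],s['tool_pos'].round(4),s['wrist_force'].round(1),'yaw',np.arctan2(T[1,0],T[0,0]).round(4),'z',T[:3,2].round(3),'w',s['width'].round(4))
                                                                                                                                                                         ^^^^^^^^^^^^^^^^
AttributeError: 'float' object has no attribute 'round'
```

```bash
sed -i "s/s\['width'\].round(4)/round(float(s['width']),4)/" h.py
python3 -c "
from h import *
look('m4.png')"
```

```text
3.15 [ 0.4951 -0.3133  0.1213] [ 0.6 -0.3  0.3] yaw 1.4596 z [ 0.009 -0.017 -1.   ] w 0.0004
```

View pics/m4.png

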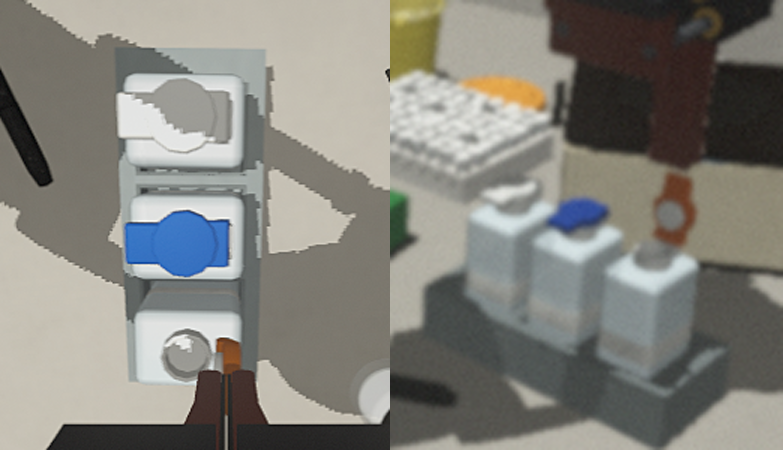

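Emit:
jog_arm:
  moves:
    - {"x": 25, "y": -5, "z": 5, "rx": 0, "ry": 0, "rz": 0, "claw": 0}
    - {"x": 20, "y": -2, "z": 0, "rx": 0, "ry": 0, "rz": 0, "claw": 0}
    - {"x": 2, "y": 0, "z": -15, "rx": 0, "ry": 0, "rz": 0, "claw": 0}
    - {"x": 0, "y": 0, "z": -13, "rx": 0, "ry": 0, "rz": 0, "claw": 0}
    - {"x": 0, "y": 0, "z": 0, "rx": 0, "ry": 0, "rz": 0, "claw": 0}
  newtons: 10

```text
time: 3.75
tool_pos: [0.5432, -0.3206, 0.0965]
ee_rot: [2.328, 2.08, -0.006]
wrist_force: [-0.1, 0.3, -0.0]
width: 0.0005
```

```bash
python3 -c "
from h import *
look('m5.png')"
```

```text
3.75 [ 0.5432 -0.3206  0.0965] [-0.1  0.3 -0. ] yaw 1.4583 z [ 0.011 -0.018 -1.   ] w 0.0005
```

View pics/m5.png

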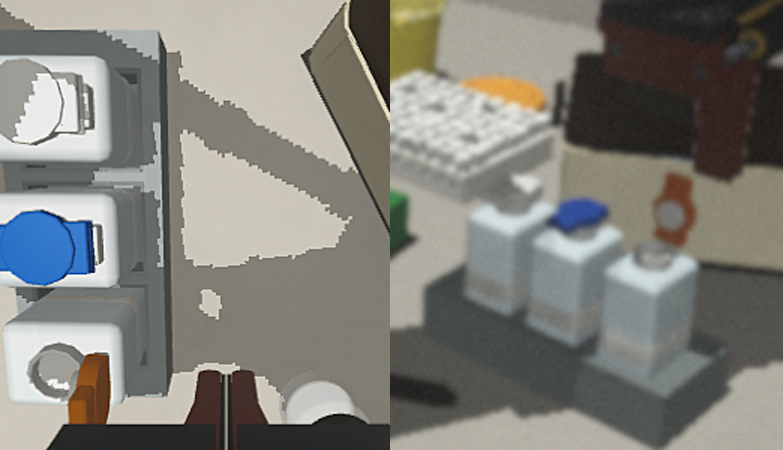

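Emit:
jog_arm:
  moves:
    - {"x": -15, "y": 2, "z": 0, "rx": 0.17, "ry": 0.1, "rz": 0, "claw": 0}
    - {"x": -12, "y": 1, "z": 0, "rx": 0, "ry": 0, "rz": 0, "claw": 0}
    - {"x": -12, "y": 1, "z": 0, "rx": 0, "ry": 0, "rz": 0, "claw": 0}
    - {"x": -12, "y": 1, "z": 0, "rx": 0, "ry": 0, "rz": 0, "claw": 0}
    - {"x": -12, "y": 1, "z": 0, "rx": 0, "ry": 0, "rz": 0, "claw": 0}
  newtons: 10

```text
time: 4.35
tool_pos: [0.4751, -0.3149, 0.1013]
ee_rot: [2.343, 2.092, 0.003]
wrist_force: [0.1, 1.0, -0.1]
width: 0.0006
```

```bash
python3 -c "
from h import *
look('m6.png')"
```

```text
4.35 [ 0.4751 -0.3149  0.1013] [ 0.1  1.  -0.1] yaw 1.4579 z [ 0.002  0.001 -1.   ] w 0.0006
```

View pics/m6.png

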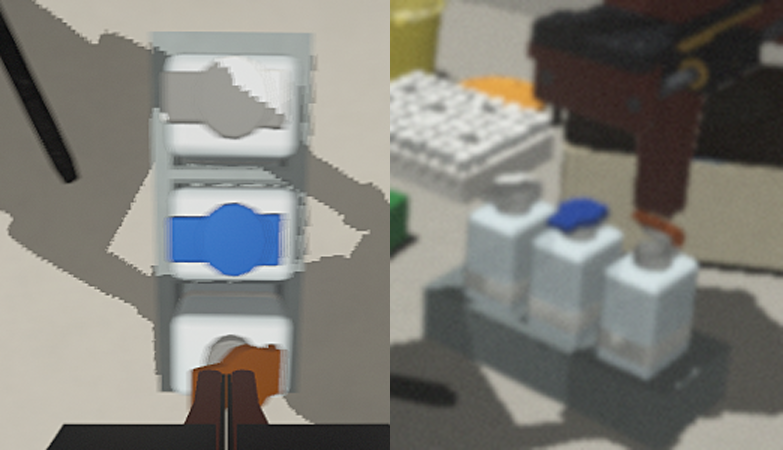

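Emit:
jog_arm:
  moves:
    - {"x": -6, "y": 2, "z": -4, "rx": 0, "ry": 0, "rz": 0, "claw": 0}
    - {"x": 0, "y": 1, "z": -6, "rx": 0, "ry": 0, "rz": 0, "claw": 0}
    - {"x": 0, "y": 0, "z": -5, "rx": 0, "ry": 0, "rz": 0, "claw": 0}
    - {"x": 0, "y": 0, "z": -2, "rx": 0, "ry": 0, "rz": 0, "claw": 0}
  newtons: 10

```text
time: 4.85
tool_pos: [0.4683, -0.3122, 0.0846]
ee_rot: [2.343, 2.089, 0.004]
wrist_force: [-0.3, 0.2, -0.0]
width: 0.0006
```

Emit:
jog_arm:
  moves:
    - {"x": 0, "y": 0, "z": -2, "rx": 0, "ry": 0, "rz": 0, "claw": 0}
    - {"x": 0, "y": 0, "z": -2, "rx": 0, "ry": 0, "rz": 0, "claw": 0}
  newtons: 10

```text
time: 5.05
tool_pos: [0.4688, -0.3125, 0.082]
ee_rot: [2.342, 2.089, 0.004]
wrist_force: [-5.4, 2.7, 17.1]
width: 0.0
```

```bash
python3 -c "
from h import *
look('m7.png')"
```

```text
5.05 [ 0.4688 -0.3125  0.082 ] [-5.4  2.7 17.1] yaw 1.4567 z [ 0.004 -0.001 -1.   ] w 0.0
```

View pics/m7.png

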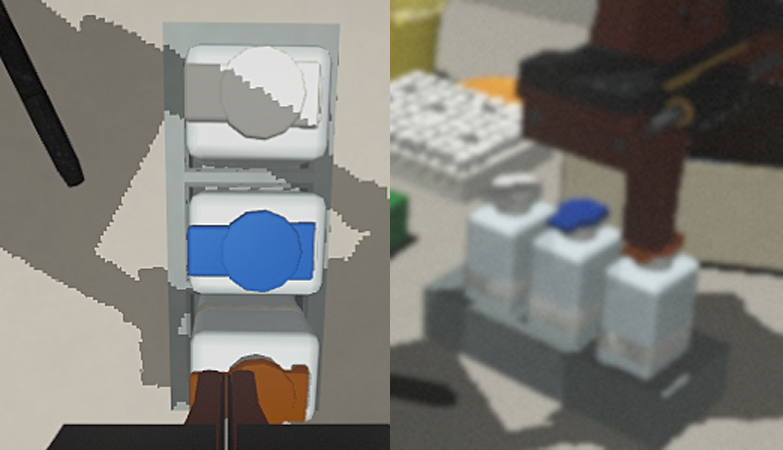

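Emit:
jog_arm:
  moves:
    - {"x": 0, "y": 0, "z": 20, "rx": 0, "ry": 0, "rz": 0, "claw": 0}
    - {"x": 0, "y": 0, "z": 35, "rx": 0, "ry": 0, "rz": 0, "claw": 80}
    - {"x": 8, "y": 24, "z": 10, "rx": 0, "ry": 0, "rz": 0, "claw": 87}
    - {"x": 8, "y": 24, "z": 0, "rx": 0, "ry": 0, "rz": 0, "claw": 87}
    - {"x": 0, "y": 0, "z": 0, "rx": 0, "ry": 0, "rz": 0, "claw": 87}
    - {"x": 0, "y": 0, "z": 0, "rx": 0, "ry": 0, "rz": 0, "claw": 87}
  newtons: 10

```text
time: 5.75
tool_pos: [0.486, -0.2632, 0.1489]
ee_rot: [2.342, 2.089, 0.004]
wrist_force: [1.0, -0.2, 0.1]
width: 0.0369
```

```bash
python3 -c "
from h import *
look('m8.png')"
```

```text
5.75 [ 0.486  -0.2632  0.1489] [ 1.  -0.2  0.1] yaw 1.457 z [ 0.004 -0.001 -1.   ] w 0.0369
```

View pics/m8.png

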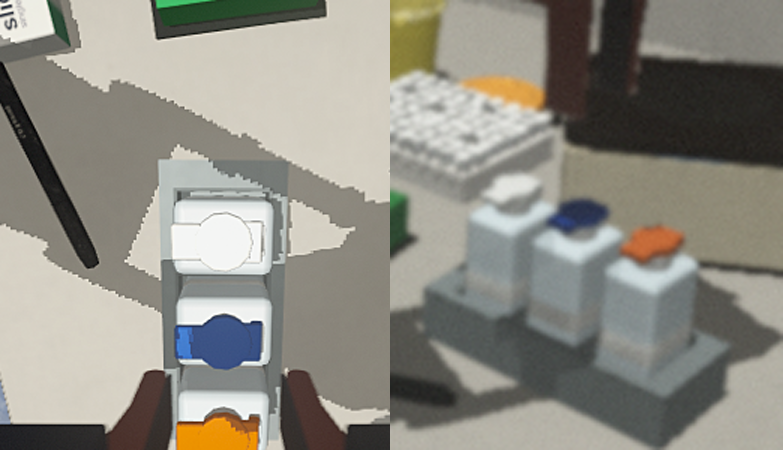

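Emit:
jog_arm:
  moves:
    - {"x": -1, "y": -1, "z": -10, "rx": 0, "ry": 0, "rz": 0, "claw": 87}
    - {"x": 0, "y": 0, "z": -5, "rx": 0, "ry": 0, "rz": 0, "claw": 87}
    - {"x": 0, "y": 0, "z": -5, "rx": 0, "ry": 0, "rz": 0, "claw": 87}
    - {"x": 0, "y": 0, "z": -5, "rx": 0, "ry": 0, "rz": 0, "claw": 87}
    - {"x": 0, "y": 0, "z": -5, "rx": 0, "ry": 0, "rz": 0, "claw": 87}
    - {"x": 0, "y": 0, "z": -20, "rx": 0, "ry": 0, "rz": 0, "claw": 87}
    - {"x": 0, "y": 0, "z": 0, "rx": 0, "ry": 0, "rz": 0, "claw": 87}
  newtons: 10

```text
time: 6.55
tool_pos: [0.4825, -0.2665, 0.0921]
ee_rot: [-2.347, -2.085, -0.001]
wrist_force: [0.0, 0.5, -0.4]
width: 0.0869
```

```bash
python3 -c "
from h import *
look('m9.png',wb=(20,470,120,520))"
```

```text
6.55 [ 0.4825 -0.2665  0.0921] [ 0.   0.5 -0.4] yaw 1.4526 z [-0.001  0.002 -1.   ] w 0.0869
```

View pics/m9.png

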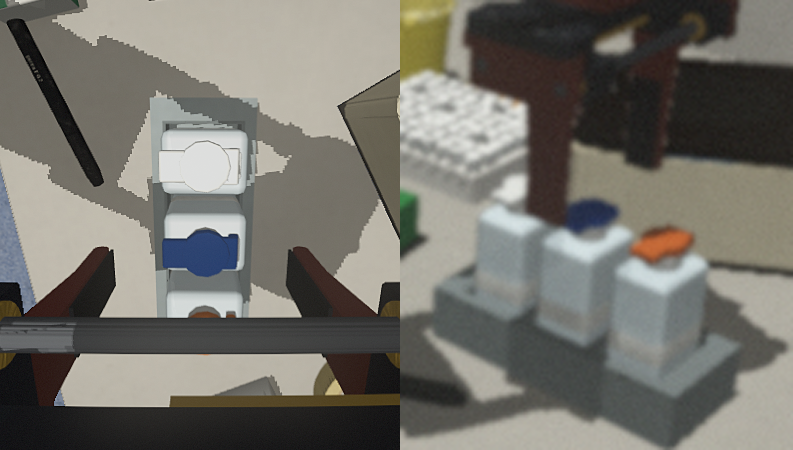

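Emit:
jog_arm:
  moves:
    - {"x": 2, "y": 1, "z": -25, "rx": 0, "ry": 0, "rz": 0, "claw": 87}
    - {"x": 0, "y": 0, "z": -25, "rx": 0, "ry": 0, "rz": 0, "claw": 87}
    - {"x": 1, "y": 1, "z": -15, "rx": 0, "ry": 0, "rz": 0, "claw": 87}
    - {"x": 0, "y": 0, "z": -3, "rx": 0, "ry": 0, "rz": 0, "claw": 87}
    - {"x": 0, "y": 0, "z": 0, "rx": 0, "ry": 0, "rz": 0, "claw": 87}
  newtons: 10

```text
time: 7.15
tool_pos: [0.4902, -0.267, 0.0328]
ee_rot: [2.339, 2.078, 0.008]
wrist_force: [0.1, 0.8, -0.6]
width: 0.0872
```

Emit:
jog_arm:
  moves:
    - {"x": -5, "y": 2, "z": -6, "rx": 0, "ry": 0.05, "rz": 0, "claw": 87}
    - {"x": 0, "y": 0, "z": 0, "rx": 0, "ry": 0, "rz": 0, "claw": 87}
  newtons: 10

```text
time: 7.35
tool_pos: [0.4858, -0.2655, 0.0287]
ee_rot: [2.339, 2.078, 0.003]
wrist_force: [-0.2, 0.7, -0.3]
width: 0.0867
```

```bash
python3 -c "
from h import *
look('m10.png',wb=(20,470,120,520))"
```

```text
7.35 [ 0.4858 -0.2655  0.0287] [-0.2  0.7 -0.3] yaw 1.4528 z [ 0.01  -0.008 -1.   ] w 0.0867
```

View pics/m10.png

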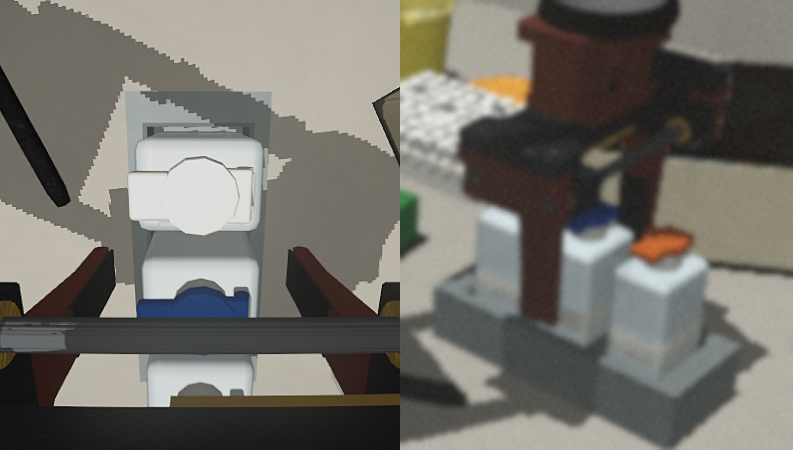

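Emit:
jog_arm:
  moves:
    - {"x": -1, "y": 1, "z": 0, "rx": 0.08, "ry": 0.1, "rz": 0, "claw": 45}
    - {"x": 0, "y": 0, "z": 0, "rx": 0, "ry": 0, "rz": 0, "claw": 40}
    - {"x": 0, "y": 0, "z": 0, "rx": 0, "ry": 0, "rz": 0, "claw": 40}
    - {"x": 0, "y": 0, "z": 0, "rx": 0, "ry": 0, "rz": 0, "claw": 40}
    - {"x": 0, "y": 0, "z": 0, "rx": 0, "ry": 0, "rz": 0, "claw": 40}
    - {"x": 0, "y": 0, "z": 0, "rx": 0, "ry": 0, "rz": 0, "claw": 40}
  newtons: 35

```text
time: 8.05
tool_pos: [0.486, -0.2655, 0.0313]
ee_rot: [2.347, 2.085, 0.0]
wrist_force: [-1.5, -0.2, 2.1]
width: 0.0475
```

```bash
python3 -c "
from h import *
look('m11.png',wb=(20,470,120,520))"
```

```text
8.05 [ 0.486  -0.2655  0.0313] [-1.5 -0.2  2.1] yaw 1.4526 z [ 0.002 -0.001 -1.   ] w 0.0475
```

View pics/m11.png

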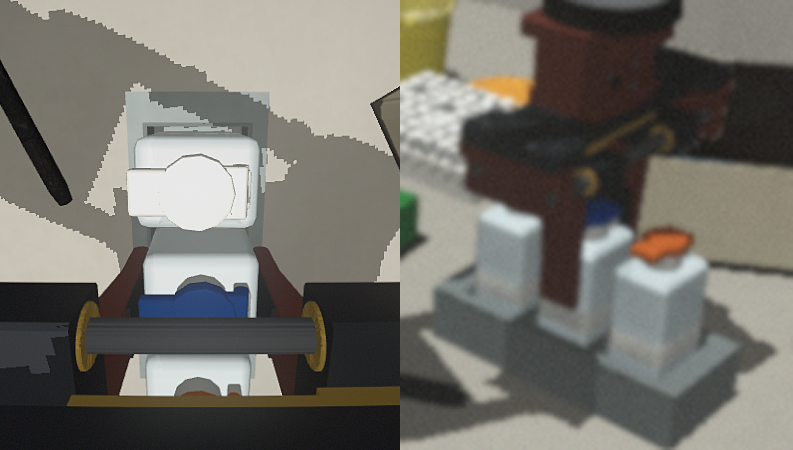

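Emit:
jog_arm:
  moves:
    - {"x": 0, "y": 0, "z": 15, "rx": 0, "ry": 0, "rz": 0, "claw": 40}
    - {"x": 0, "y": 0, "z": 30, "rx": 0, "ry": 0, "rz": 0, "claw": 40}
    - {"x": 0, "y": 0, "z": 30, "rx": 0, "ry": 0, "rz": 0, "claw": 40}
    - {"x": 0, "y": 0, "z": 30, "rx": 0, "ry": 0, "rz": 0, "claw": 40}
    - {"x": 0, "y": 0, "z": 25, "rx": 0, "ry": 0, "rz": 0, "claw": 40}
    - {"x": 0, "y": 0, "z": 0, "rx": 0, "ry": 0, "rz": 0, "claw": 40}
  newtons: 35

```text
time: 8.75
tool_pos: [0.4833, -0.2631, 0.1644]
ee_rot: [-2.344, -2.083, 0.001]
wrist_force: [-0.5, -0.1, -3.6]
width: 0.0479
```

```bash
python3 -c "
from h import *
look('m12.png',wb=(0,470,120,520))
np.set_printoptions(precision=4,suppress=True)
im=cv2.imread('pics/top0.png'); print(im[250,295],im[240,310])
d=im.astype(int); g=((d[:,:,1]>d[:,:,2]+30)&(d[:,:,1]>d[:,:,0]+20)).astype(np.uint8)*255
g[:,:280]=0;g[:,340:]=0;g[:215]=0;g[280:]=0
cs,_=cv2.findContours(g,0,2); k=max(cs,key=cv2.contourArea); r=cv2.minAreaRect(k); print(r)
P=onz('top',cv2.boxPoints(r),.036); print('block',P,P.mean(0),np.linalg.norm(np.diff(P,axis=0),axis=1))
"
```

```text
8.75 [ 0.4833 -0.2631  0.1644] [-0.5 -0.1 -3.6] yaw 1.453 z [-0.004  0.004 -1.   ] w 0.0479
[ 78 124  69] [ 79 124  72]
((308.4999694824219, 245.5), (42.99999237060547, 40.99999237060547), 90.0)
block [[ 0.5539 -0.0162  0.036 ]
 [ 0.5566 -0.0989  0.036 ]
 [ 0.4688 -0.1005  0.036 ]
 [ 0.4664 -0.0194  0.036 ]] [ 0.5114 -0.0588  0.036 ] [0.0827 0.0878 0.0811]
```

View pics/m12.png

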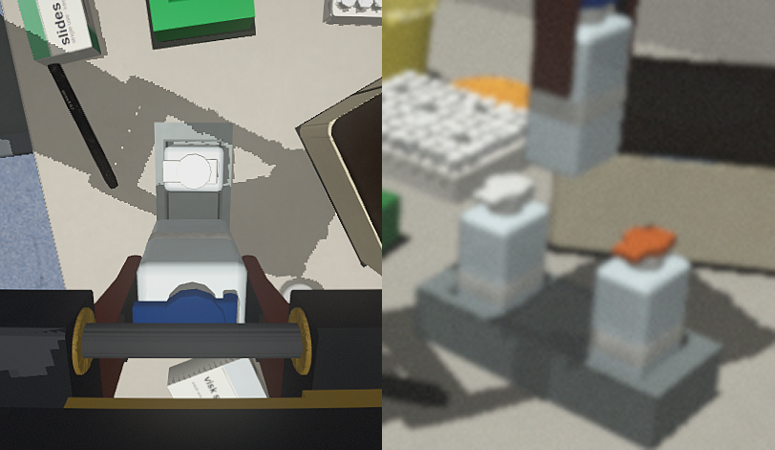

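Emit:
jog_arm:
  moves:
    - {"x": 4, "y": 20, "z": 0, "rx": -0.04, "ry": -0.04, "rz": 0.3, "claw": 40}
    - {"x": 4, "y": 30, "z": 0, "rx": 0, "ry": 0, "rz": 0.4, "claw": 40}
    - {"x": 4, "y": 30, "z": 0, "rx": 0, "ry": 0, "rz": 0.4, "claw": 40}
    - {"x": 4, "y": 20, "z": 0, "rx": 0, "ry": 0, "rz": 0, "claw": 40}
    - {"x": 0, "y": 0, "z": 0, "rx": 0, "ry": 0, "rz": 0, "claw": 40}
    - {"x": 0, "y": 0, "z": 0, "rx": 0, "ry": 0, "rz": 0, "claw": 40}
  newtons: 35

```text
time: 9.45
tool_pos: [0.4929, -0.1575, 0.1442]
ee_rot: [-2.203, -2.204, 0.017]
wrist_force: [-0.3, -0.4, -2.6]
width: 0.0478
```

```bash
python3 -c "
from h import *
look('m13.png',wb=(0,470,120,520))
"
```

```text
9.45 [ 0.4929 -0.1575  0.1442] [-0.3 -0.4 -2.6] yaw 1.5711 z [-0.026  0.01  -1.   ] w 0.0478
```

View pics/w_m13.png

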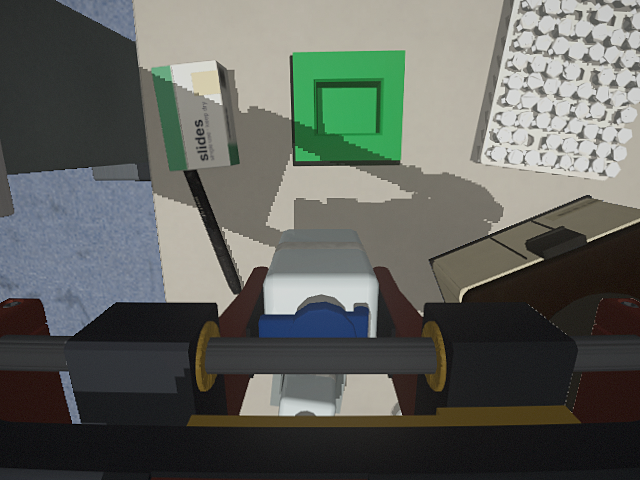

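Run:
```python
from h import *
np.set_printoptions(precision=4,suppress=True)
T=np.load('pics/m13.png.npy'); d=cv2.imread('pics/w_m13.png').astype(int)
g=((d[:,:,1]>d[:,:,2]+40)&(d[:,:,1]>d[:,:,0]+40)).astype(np.uint8)*255; g[:,:270]=0; g[:,430:]=0; g[200:]=0
cs,_=cv2.findContours(g,0,2); k=max(cs,key=cv2.contourArea); q=cv2.approxPolyDP(k,6,True).reshape(-1,2); print(q)
h=cv2.convexHull(k).reshape(-1,2).astype(float)
P=onz('wrist',h,.036,T)[:,:2].astype(np.float32); r=cv2.minAreaRect(P*1000); print(r)
# pocket mouth corners
pm=onz('wrist',[(314,80),(383,78),(383,136),(314,137)],.036,T); print(pm,pm.mean(0))
a=cv2.imread('pics/w_m13.png')[40:170,280:420]; cv2.imwrite('pics/c6.png',cv2.resize(a,None,fx=4.5,fy=4.5,interpolation=2))
```

```text
[[404  50]
 [293  52]
 [295 160]
 [400 159]]
((512.5075073242188, -58.29821014404297), (87.77403259277344, 83.50591278076172), 0.6938261985778809)
[[ 0.4853 -0.0379  0.036 ]
 [ 0.5398 -0.0365  0.036 ]
 [ 0.5416 -0.0808  0.036 ]
 [ 0.4851 -0.0817  0.036 ]] [ 0.5129 -0.0592  0.036 ]
```

View pics/c6.png

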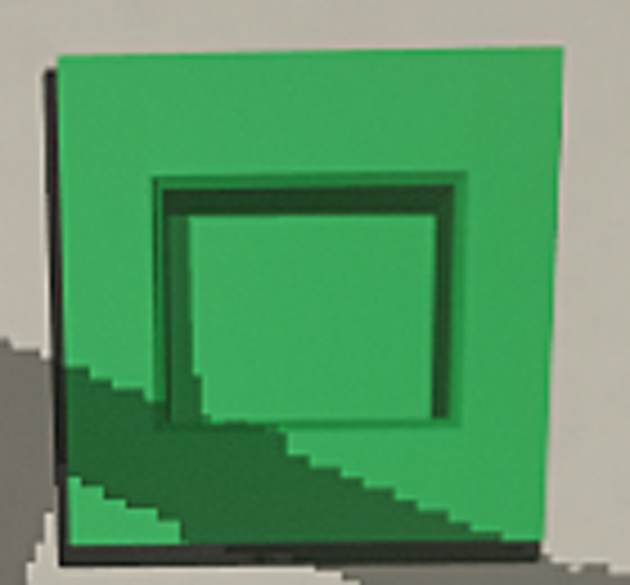

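Emit:
jog_arm:
  moves:
    - {"x": 4, "y": 20, "z": 0, "rx": -0.1, "ry": -0.25, "rz": 0, "claw": 40}
    - {"x": 5, "y": 30, "z": 0, "rx": 0, "ry": 0, "rz": 0.15, "claw": 40}
    - {"x": 5, "y": 30, "z": 0, "rx": 0, "ry": 0, "rz": 0, "claw": 40}
    - {"x": 4, "y": 15, "z": 0, "rx": 0, "ry": 0, "rz": 0, "claw": 40}
    - {"x": 0, "y": 0, "z": 0, "rx": 0, "ry": 0, "rz": 0, "claw": 40}
    - {"x": 0, "y": 0, "z": 0, "rx": 0, "ry": 0, "rz": 0, "claw": 40}
  newtons: 35

```text
time: 10.15
tool_pos: [0.5101, -0.0668, 0.1418]
ee_rot: [2.216, 2.227, -0.004]
wrist_force: [-0.4, -0.1, -3.7]
width: 0.0481
```

```bash
python3 -c "
from h import *
look('m14.png',wb=(0,470,120,520),sb=(170,320,260,400))
"
```

```text
10.15 [ 0.5101 -0.0668  0.1418] [-0.4 -0.1 -3.7] yaw 1.5758 z [-0.002 -0.002 -1.   ] w 0.0481
```

View pics/m14.png

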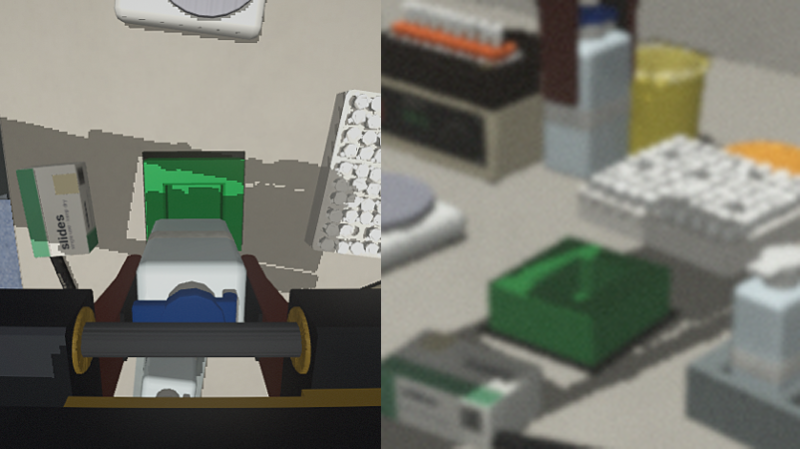

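Emit:
jog_arm:
  moves:
    - {"x": 2, "y": 6, "z": -15, "rx": 0, "ry": 0, "rz": 0.1, "claw": 40}
    - {"x": 0, "y": 0, "z": -20, "rx": 0, "ry": 0, "rz": 0, "claw": 40}
    - {"x": 0, "y": 0, "z": -20, "rx": 0, "ry": 0, "rz": 0, "claw": 40}
    - {"x": 0, "y": 0, "z": -5, "rx": 0, "ry": 0, "rz": 0, "claw": 40}
    - {"x": 0, "y": 0, "z": 0, "rx": 0, "ry": 0, "rz": 0, "claw": 40}
  newtons: 35

```text
time: 10.75
tool_pos: [0.5113, -0.0635, 0.0766]
ee_rot: [-2.209, -2.234, 0.005]
wrist_force: [0.8, 0.3, -3.1]
width: 0.0479
```

```bash
python3 -c "
from h import *
look('m15.png',wb=(0,470,120,520),sb=(170,320,260,400))
"
```

```text
10.75 [ 0.5113 -0.0635  0.0766] [ 0.8  0.3 -3.1] yaw 1.5821 z [-0.003 -0.002 -1.   ] w 0.0479
```

View pics/m15.png

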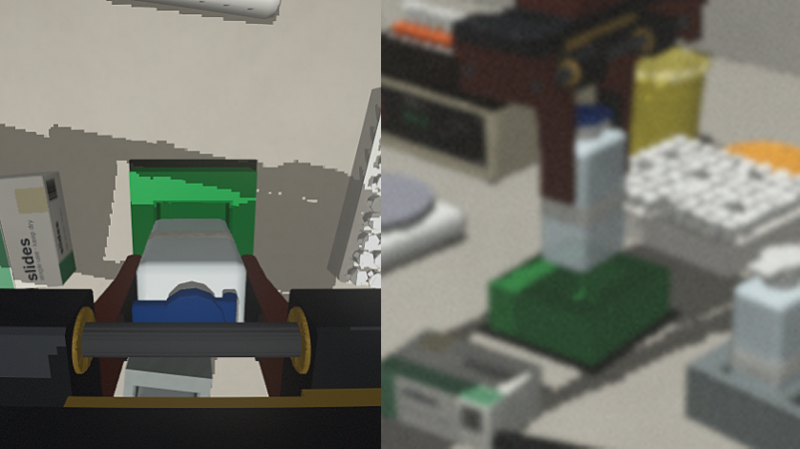

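Emit:
jog_arm:
  moves:
    - {"x": 1, "y": 4, "z": 0, "rx": 0, "ry": 0, "rz": 0, "claw": 40}
    - {"x": 0, "y": 0, "z": 0, "rx": 0, "ry": 0, "rz": 0, "claw": 40}
  newtons: 35

```text
time: 11.05
tool_pos: [0.5139, -0.0595, 0.0798]
ee_rot: [2.207, 2.231, -0.001]
wrist_force: [-0.2, -0.1, -3.5]
width: 0.048
```

Emit:
jog_arm:
  moves:
    - {"x": -2, "y": 0, "z": -5, "rx": 0, "ry": 0, "rz": 0, "claw": 40}
    - {"x": 0, "y": 0, "z": -8, "rx": 0, "ry": 0, "rz": 0, "claw": 40}
    - {"x": 0, "y": 0, "z": 0, "rx": 0, "ry": 0, "rz": 0, "claw": 40}
  newtons: 35

```text
time: 11.35
tool_pos: [0.5128, -0.0594, 0.0675]
ee_rot: [2.204, 2.23, 0.002]
wrist_force: [-0.3, -0.3, -4.6]
width: 0.0479
```

Emit:
jog_arm:
  moves:
    - {"x": -1, "y": 0, "z": -6, "rx": 0, "ry": 0, "rz": 0, "claw": 40}
    - {"x": 0, "y": 0, "z": -5, "rx": 0, "ry": 0, "rz": 0, "claw": 40}
  newtons: 35

```text
time: 11.55
tool_pos: [0.5119, -0.0595, 0.0562]
ee_rot: [2.204, 2.23, 0.002]
wrist_force: [0.6, 0.1, -3.6]
width: 0.0481
```

```bash
python3 -c "
from h import *
look('m16.png',wb=(0,470,120,520),sb=(170,320,260,400))
"
```

```text
11.55 [ 0.5119 -0.0595  0.0562] [ 0.6  0.1 -3.6] yaw 1.5824 z [ 0.006 -0.003 -1.   ] w 0.0481
```

View pics/m16.png

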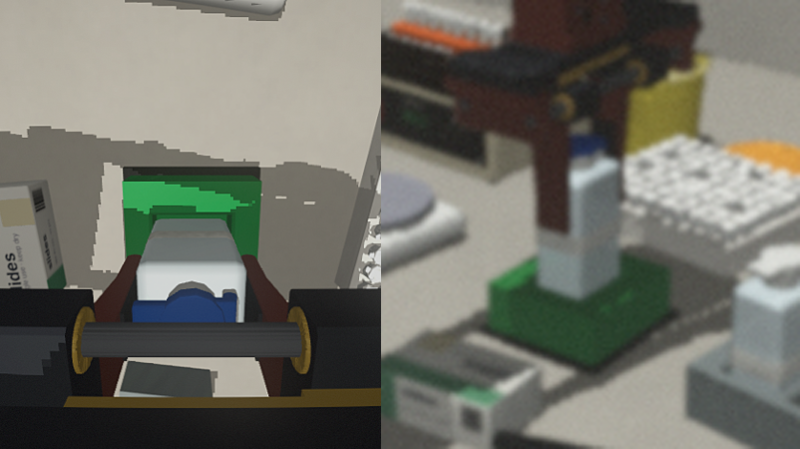

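Emit:
jog_arm:
  moves:
    - {"x": 0, "y": 0, "z": -6, "rx": 0, "ry": 0.05, "rz": 0, "claw": 40}
    - {"x": 0, "y": 0, "z": -5, "rx": 0, "ry": 0, "rz": 0, "claw": 40}
    - {"x": 0, "y": 0, "z": -5, "rx": 0, "ry": 0, "rz": 0, "claw": 40}
  newtons: 35

```text
time: 11.95
tool_pos: [0.5123, -0.0596, 0.0395]
ee_rot: [2.207, 2.232, -0.003]
wrist_force: [0.0, -0.4, -4.0]
width: 0.0478
```

Emit:
jog_arm:
  moves:
    - {"x": 0, "y": 0, "z": -4, "rx": 0, "ry": 0, "rz": 0, "claw": 40}
    - {"x": 0, "y": 0, "z": -3, "rx": 0, "ry": 0, "rz": 0, "claw": 40}
    - {"x": 0, "y": 0, "z": -1, "rx": 0, "ry": 0, "rz": 0, "claw": 40}
  newtons: 35

```text
time: 12.25
tool_pos: [0.5117, -0.0596, 0.0311]
ee_rot: [2.207, 2.233, -0.005]
wrist_force: [-5.8, 0.2, 9.1]
width: 0.0481
```

Emit:
jog_arm:
  moves:
    - {"x": 0, "y": 0, "z": 0, "rx": 0, "ry": 0, "rz": 0, "claw": 70}
    - {"x": 0, "y": 0, "z": 0, "rx": 0, "ry": 0, "rz": 0, "claw": 70}
    - {"x": 0, "y": 0, "z": 0, "rx": 0, "ry": 0, "rz": 0, "claw": 70}
    - {"x": 0, "y": 0, "z": 30, "rx": 0, "ry": 0, "rz": 0, "claw": 70}
    - {"x": 0, "y": 0, "z": 40, "rx": 0, "ry": 0, "rz": 0, "claw": 60}
    - {"x": 0, "y": 0, "z": 40, "rx": 0, "ry": 0, "rz": -1.4, "claw": 60}
    - {"x": 0, "y": 0, "z": 0, "rx": 0, "ry": 0, "rz": -1.4, "claw": 50}
    - {"x": 0, "y": 0, "z": 0, "rx": 0, "ry": 0, "rz": -1.4, "claw": 50}
  newtons: 5

```text
time: 13.05
tool_pos: [0.513, -0.0597, 0.1477]
ee_rot: [2.648, 1.682, 0.004]
wrist_force: [-0.2, -0.4, -0.1]
width: 0.0502
```

Emit:
jog_arm:
  moves:
    - {"x": -3, "y": 0, "z": 0, "rx": 0, "ry": 0, "rz": -1.4, "claw": 50}
    - {"x": -3, "y": 0, "z": 0, "rx": 0, "ry": 0, "rz": -1.4, "claw": 50}
    - {"x": -3, "y": 0, "z": 0, "rx": 0, "ry": 0, "rz": -1.4, "claw": 50}
    - {"x": -3, "y": 0, "z": 0, "rx": 0, "ry": 0, "rz": -1.4, "claw": 50}
    - {"x": -3, "y": 0, "z": 0, "rx": 0, "ry": 0, "rz": -1.4, "claw": 50}
    - {"x": -3, "y": 0, "z": 0, "rx": 0, "ry": 0, "rz": -1.4, "claw": 50}
    - {"x": -3, "y": 0, "z": 0, "rx": 0, "ry": 0, "rz": -1.4, "claw": 50}
    - {"x": 0, "y": 0, "z": 0, "rx": 0, "ry": 0, "rz": -0.6, "claw": 50}
  newtons: 5

```text
time: 13.85
tool_pos: [0.4943, -0.06, 0.1523]
ee_rot: [3.129, 0.021, 0.012]
wrist_force: [-0.8, 0.4, 1.0]
width: 0.0504
```

```bash
python3 -c "
from h import *
look('m17.png',wb=(0,470,120,520),sb=(170,320,260,400))
"
```

```text
13.85 [ 0.4943 -0.06    0.1523] [-0.8  0.4  1. ] yaw 0.0138 z [ 0.008 -0.012 -1.   ] w 0.0504
```

View pics/m17.png

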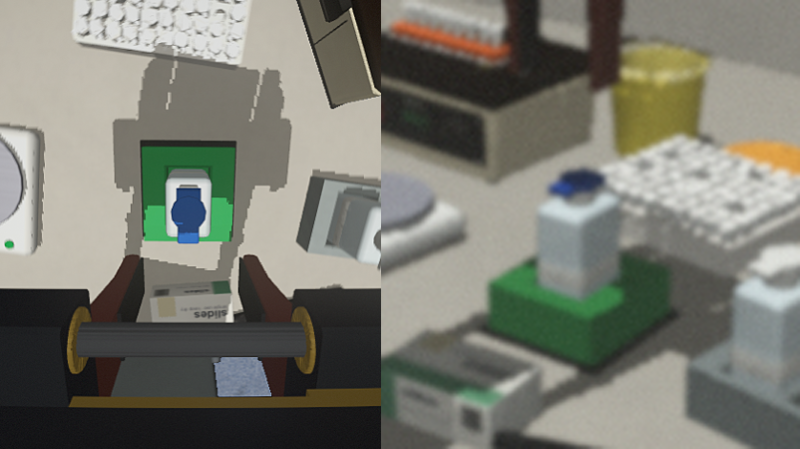

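Run:
```python
from h import *
np.set_printoptions(precision=4,suppress=True)
T=np.load('pics/m17.png.npy'); im=cv2.imread('pics/w_m17.png'); d=im.astype(int)
g=((d[:,:,0]>d[:,:,2]+35)&(d[:,:,0]>d[:,:,1]+25)).astype(np.uint8)*255; g[270:]=0; g[:180]=0; g[:,:280]=0;g[:,345:]=0
cs,_=cv2.findContours(g,0,2); k=max(cs,key=cv2.contourArea); x,y,w,h=cv2.boundingRect(k); print(x,y,w,h)
print('cap bbox', onz('wrist',[(x,y+h/2),(x+w,y+h/2),(x+w/2,y),(x+w/2,y+h)],.107,T))
g2=((d[:,:,0]>d[:,:,2]+35)).astype(np.uint8)
a=im[140:270,250:390]; cv2.imwrite('pics/c7.png',cv2.resize(a,None,fx=4.5,fy=4.5,interpolation=2))
```

```text
300 197 36 58
cap bbox [[ 0.5099 -0.0467  0.107 ]
 [ 0.5101 -0.0714  0.107 ]
 [ 0.53   -0.0588  0.107 ]
 [ 0.4891 -0.0593  0.107 ]]
```

View pics/c7.png

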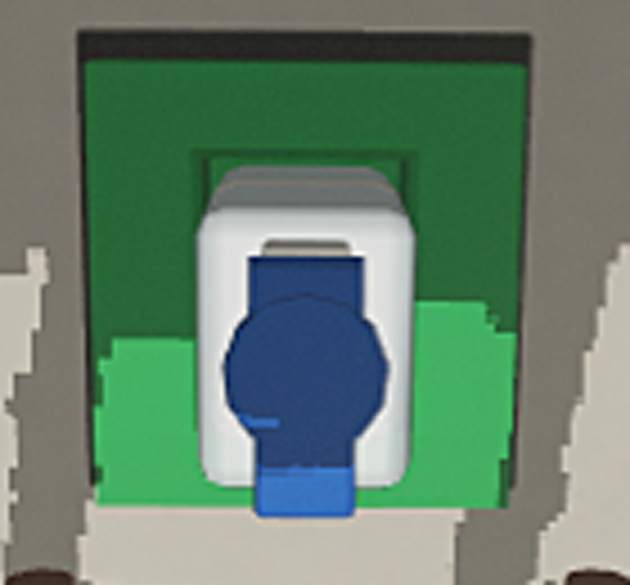

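Emit:
jog_arm:
  moves:
    - {"x": -6, "y": 1, "z": -20, "rx": 0.11, "ry": 0.08, "rz": 0, "claw": 34}
    - {"x": 0, "y": 0, "z": -20, "rx": 0, "ry": 0, "rz": 0, "claw": 34}
    - {"x": 0, "y": 0, "z": -15, "rx": 0, "ry": 0, "rz": 0, "claw": 34}
    - {"x": 0, "y": 0, "z": 0, "rx": 0, "ry": 0, "rz": 0, "claw": 34}
  newtons: 5

```text
time: 14.35
tool_pos: [0.4895, -0.059, 0.097]
ee_rot: [3.141, 0.042, 0.005]
wrist_force: [0.4, 0.2, 0.3]
width: 0.034
```

```bash
python3 -c "
from h import *
look('m18.png',wb=(120,420,220,420),sb=(190,300,290,390))
"
```

```text
14.35 [ 0.4895 -0.059   0.097 ] [0.4 0.2 0.3] yaw 0.0267 z [ 0.003 -0.001 -1.   ] w 0.034
```

View pics/m18.png

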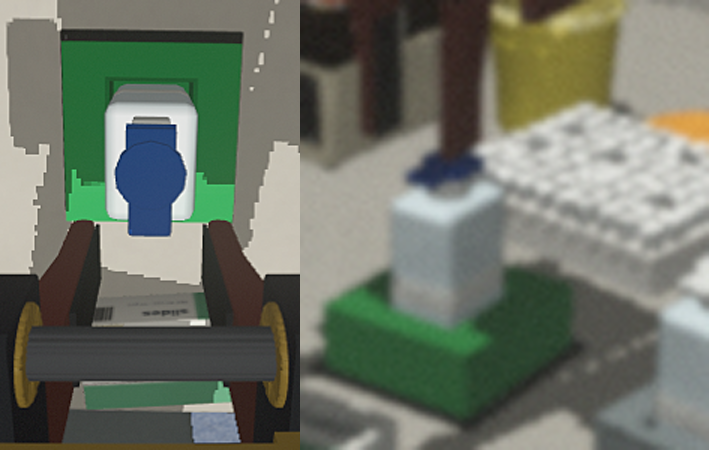

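Emit:
jog_arm:
  moves:
    - {"x": -1, "y": 0, "z": -14, "rx": 0, "ry": 0, "rz": -0.1, "claw": 34}
    - {"x": 0, "y": 0, "z": -11, "rx": 0, "ry": 0, "rz": 0, "claw": 34}
    - {"x": 0, "y": 0, "z": -1, "rx": 0, "ry": 0, "rz": 0, "claw": 34}
  newtons: 5

```text
time: 14.75
tool_pos: [0.4909, -0.0594, 0.074]
ee_rot: [3.139, 0.025, 0.017]
wrist_force: [-0.2, 0.0, -0.4]
width: 0.0338
```

```bash
python3 -c "
from h import *
look('m19.png',wb=(120,420,220,420),sb=(190,300,290,390))
"
```

```text
14.75 [ 0.4909 -0.0594  0.074 ] [-0.2  0.  -0.4] yaw 0.0156 z [ 0.011 -0.002 -1.   ] w 0.0338
```

View pics/m19.png

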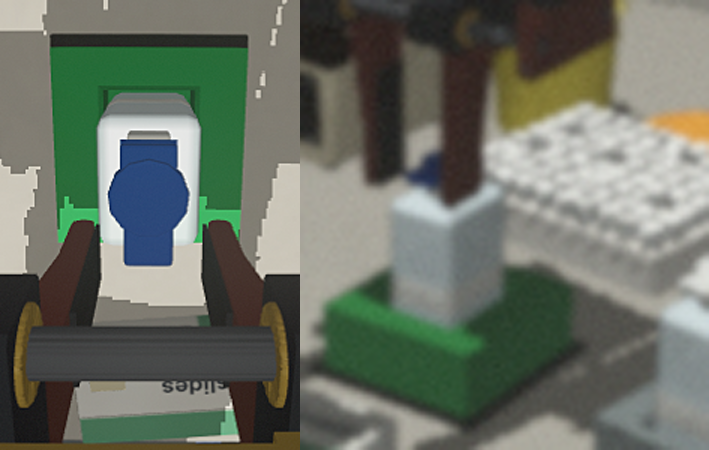

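Emit:
jog_arm:
  moves:
    - {"x": -3, "y": 0, "z": -4, "rx": 0, "ry": 0.1, "rz": 0, "claw": 34}
    - {"x": 0, "y": 0, "z": 0, "rx": 0, "ry": 0, "rz": 0, "claw": 24}
    - {"x": 0, "y": 0, "z": 0, "rx": 0, "ry": 0, "rz": 0, "claw": 20}
  newtons: 5

```text
time: 15.15
tool_pos: [0.4885, -0.0596, 0.0717]
ee_rot: [3.139, 0.025, 0.003]
wrist_force: [-0.1, -0.3, -0.6]
width: 0.0219
```

Emit:
jog_arm:
  moves:
    - {"x": 0, "y": 0.5, "z": -1, "rx": 0, "ry": 0, "rz": 0, "claw": 8}
    - {"x": 0, "y": 0, "z": 0, "rx": 0, "ry": 0, "rz": 0, "claw": 8}
    - {"x": 0, "y": 0, "z": 0, "rx": 0, "ry": 0, "rz": 0, "claw": 8}
  newtons: 6

```text
time: 15.45
tool_pos: [0.4887, -0.0588, 0.0712]
ee_rot: [3.139, 0.025, 0.004]
wrist_force: [-1.5, 1.2, -0.4]
width: 0.0159
```

```bash
python3 -c "
from h import *
look('m20.png',wb=(120,420,220,420),sb=(190,300,290,390))
"
```

```text
15.45 [ 0.4887 -0.0588  0.0712] [-1.5  1.2 -0.4] yaw 0.016 z [ 0.002 -0.002 -1.   ] w 0.0159
```

View pics/m20.png

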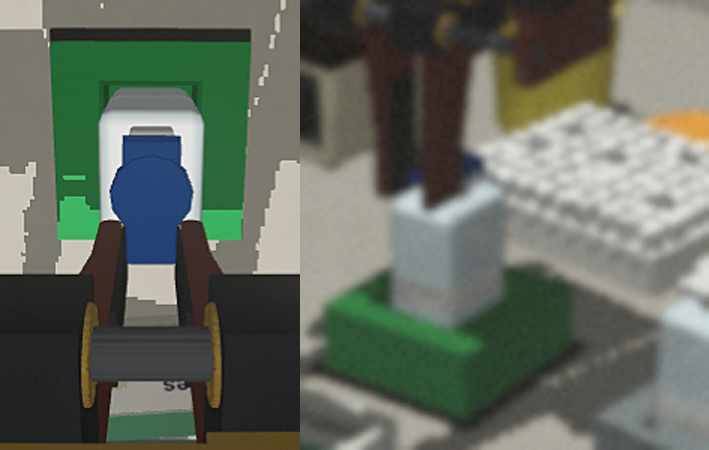

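Emit:
jog_arm:
  moves:
    - {"x": 1, "y": 0, "z": 7, "rx": 0, "ry": 0, "rz": 0, "claw": 8}
    - {"x": 3, "y": 0, "z": 8, "rx": 0, "ry": 0, "rz": 0, "claw": 8}
    - {"x": 5, "y": 0, "z": 7, "rx": 0, "ry": 0, "rz": 0, "claw": 8}
    - {"x": 6, "y": 0, "z": 6, "rx": 0, "ry": 0, "rz": 0, "claw": 8}
  newtons: 6

```text
time: 15.95
tool_pos: [0.5038, -0.0588, 0.1001]
ee_rot: [3.139, 0.025, 0.001]
wrist_force: [-0.0, 0.3, -2.4]
width: 0.0158
```

```bash
python3 -c "
from h import *
look('m21.png',wb=(120,420,220,420),sb=(190,300,290,390))
"
```

```text
15.95 [ 0.5038 -0.0588  0.1001] [-0.   0.3 -2.4] yaw 0.0157 z [ 0.001 -0.002 -1.   ] w 0.0158
```

View pics/m21.png

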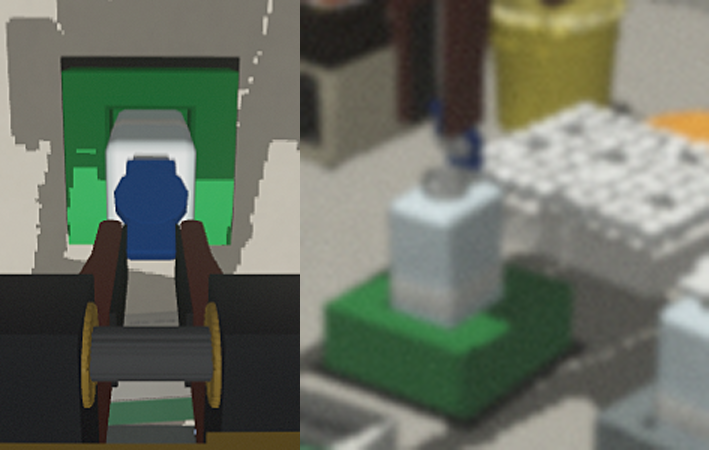

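Emit:
jog_arm:
  moves:
    - {"x": 8, "y": 0, "z": 2, "rx": 0, "ry": 0, "rz": 0, "claw": 8}
    - {"x": 9, "y": 0, "z": 1, "rx": 0, "ry": 0, "rz": 0, "claw": 8}
    - {"x": 9, "y": 0, "z": -1, "rx": 0, "ry": 0, "rz": 0, "claw": 8}
    - {"x": 7, "y": 0, "z": -2, "rx": 0, "ry": 0, "rz": 0, "claw": 8}
  newtons: 6

```text
time: 16.45
tool_pos: [0.5404, -0.0588, 0.1021]
ee_rot: [3.139, 0.025, 0.006]
wrist_force: [-1.6, -0.4, 1.8]
width: 0.0156
```

```bash
python3 -c "
from h import *
look('m22.png',wb=(120,420,220,420),sb=(190,300,290,390))
"
```

```text
16.45 [ 0.5404 -0.0588  0.1021] [-1.6 -0.4  1.8] yaw 0.0159 z [ 0.004 -0.002 -1.   ] w 0.0156
```

View pics/m22.png

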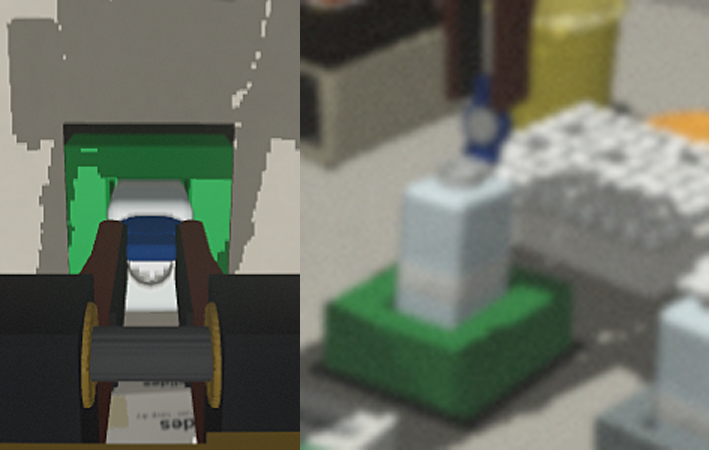

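Emit:
jog_arm:
  moves:
    - {"x": -2, "y": 0, "z": 0, "rx": 0, "ry": 0, "rz": 0, "claw": 8}
    - {"x": 0, "y": 0, "z": 0, "rx": 0, "ry": 0, "rz": 0, "claw": 40}
    - {"x": 0, "y": 0, "z": 0, "rx": 0, "ry": 0, "rz": 0, "claw": 40}
    - {"x": 0, "y": 0, "z": 0, "rx": 0, "ry": 0, "rz": 0, "claw": 50}
    - {"x": 0, "y": 0, "z": 25, "rx": 0, "ry": 0, "rz": 0, "claw": 70}
    - {"x": -10, "y": 0, "z": 30, "rx": 0, "ry": 0, "rz": 0, "claw": 80}
    - {"x": -10, "y": 0, "z": 0, "rx": 0, "ry": 0, "rz": 0, "claw": 80}
  newtons: 6

```text
time: 17.25
tool_pos: [0.5158, -0.059, 0.1547]
ee_rot: [3.139, 0.025, -0.004]
wrist_force: [1.1, -0.9, 0.4]
width: 0.0605
```

```bash
python3 -c "
from h import *
look('m23.png',wb=(120,420,220,420),sb=(190,300,290,390))
"
```

```text
17.25 [ 0.5158 -0.059   0.1547] [ 1.1 -0.9  0.4] yaw 0.0157 z [-0.003 -0.002 -1.   ] w 0.0605
```

View pics/m23.png

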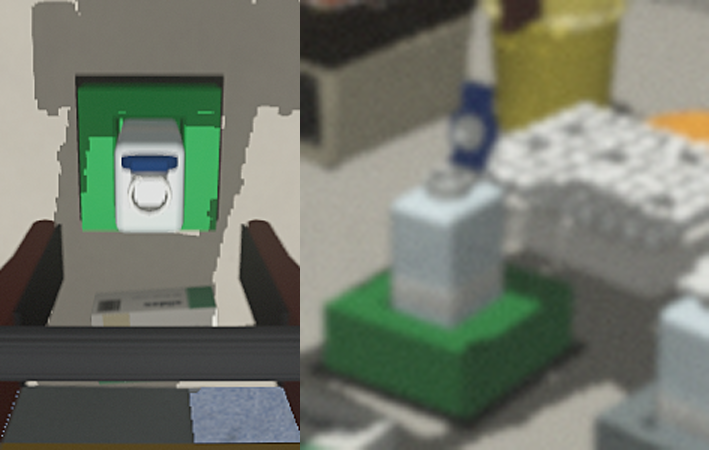

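View pics/w_m23.png

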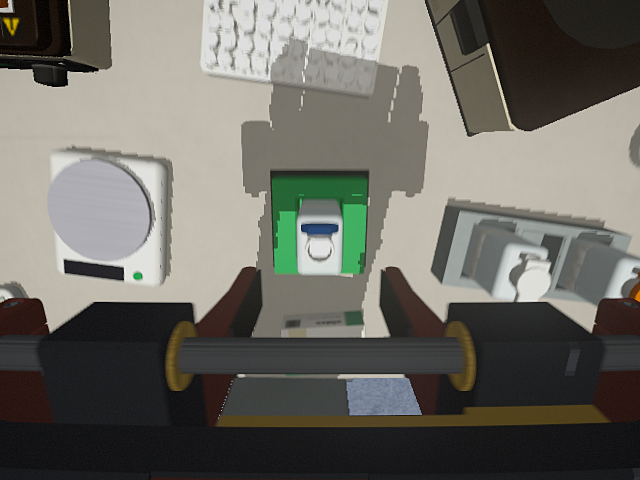

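Run:
```python
from h import *
np.set_printoptions(precision=1,suppress=True)
T=np.load('pics/m23.png.npy')
for th in [1.57,1.7,1.8,1.9,2.0,2.1]:
  # tab end, mid-thickness offset: hinge z94, tab mid z 97.5 => 3.5 above
  P=[]
  for r,o in ((38,3.5),(0,3.5),(38,6.5),(38,.5)):
    x=-r*np.cos(th)+o*np.sin(th); z=r*np.sin(th)+o*np.cos(th)
    P.append([.5125+(15+x)/1000,-.059,(100+z)/1000])
  print(th,proj('scene',P[:2]).ravel(),proj('wrist',P,T)[:,1])
a=cv2.imread('pics/s_m23.png')[200:245,310:355];b=cv2.imread('pics/w_m23.png')[205:265,290:350]
cv2.imwrite('pics/c8.png',np.hstack([cv2.resize(a,(395,395),interpolation=2),cv2.resize(b,(395,395),interpolation=2)]))
```

```text
1.57 [332.5 210.8 332.4 229.3] [237.3 223.  232.5 242. ]
1.7 [334.  210.5 332.4 229.5] [229.2 222.9 224.2 234.1]
1.8 [335.1 210.4 332.3 229.6] [222.9 222.9 217.9 227.8]
1.9 [336.2 210.5 332.3 229.8] [216.6 222.9 211.7 221.6]
2.0 [337.2 210.9 332.3 230. ] [210.6 223.  205.8 215.4]
2.1 [338.2 211.4 332.2 230.2] [204.8 223.1 200.2 209.4]
```

View pics/c8.png

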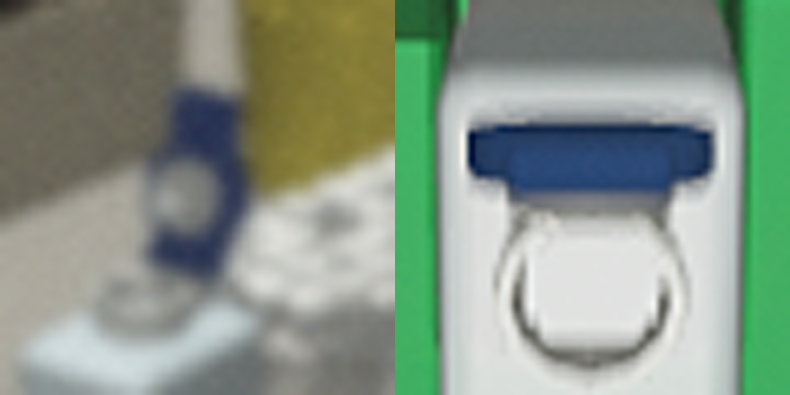

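Emit:
jog_arm:
  moves:
    - {"x": -20, "y": 0, "z": 0, "rx": 0, "ry": 0, "rz": 0, "claw": 0}
    - {"x": -3, "y": 0, "z": 0, "rx": 0, "ry": 0, "rz": 0, "claw": 0}
    - {"x": 0, "y": 0, "z": -10, "rx": 0, "ry": 0, "rz": 0, "claw": 0}
    - {"x": 0, "y": 0, "z": -10, "rx": 0, "ry": 0, "rz": 0, "claw": 0}
    - {"x": 0, "y": 0, "z": -10, "rx": 0, "ry": 0, "rz": 0, "claw": 0}
    - {"x": 0, "y": 0, "z": -15, "rx": 0, "ry": 0, "rz": 0, "claw": 0}
    - {"x": 0, "y": 0, "z": -10, "rx": 0, "ry": 0, "rz": 0, "claw": 0}
    - {"x": 0, "y": 0, "z": 0, "rx": 0, "ry": 0, "rz": 0, "claw": 0}
  newtons: 6

```text
time: 18.15
tool_pos: [0.4889, -0.0581, 0.0819]
ee_rot: [-3.14, -0.024, 0.028]
wrist_force: [-0.2, 0.4, -0.2]
width: 0.0114
```

```bash
python3 -c "
from h import *
look('m24.png',wb=(120,420,220,420),sb=(190,300,290,390))
"
```

```text
18.15 [ 0.4889 -0.0581  0.0819] [-0.2  0.4 -0.2] yaw 0.0154 z [-0.018  0.001 -1.   ] w 0.0114
```

View pics/m24.png

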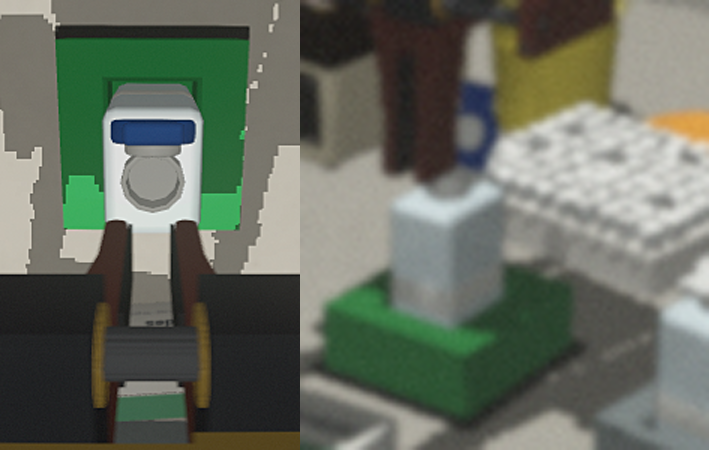

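Emit:
jog_arm:
  moves:
    - {"x": 0, "y": 0, "z": 14, "rx": 0, "ry": -0.17, "rz": 0, "claw": 0}
    - {"x": 0, "y": -1, "z": 3, "rx": 0, "ry": 0, "rz": 0, "claw": 0}
    - {"x": 10, "y": 0, "z": 0, "rx": 0, "ry": 0, "rz": 0, "claw": 0}
    - {"x": 10, "y": 0, "z": 0, "rx": 0, "ry": 0, "rz": 0, "claw": 0}
    - {"x": 6, "y": 0, "z": 0, "rx": 0, "ry": 0, "rz": 0, "claw": 0}
  newtons: 6

```text
time: 18.75
tool_pos: [0.5195, -0.0598, 0.1067]
ee_rot: [3.14, 0.024, 0.018]
wrist_force: [-0.5, 0.8, 0.1]
width: 0.0005
```

Emit:
jog_arm:
  moves:
    - {"x": -3, "y": 0, "z": -6, "rx": 0, "ry": 0.1, "rz": 0, "claw": 0}
    - {"x": 4, "y": 0, "z": -2, "rx": 0, "ry": 0, "rz": 0, "claw": 0}
    - {"x": 5, "y": 0, "z": 0, "rx": 0, "ry": 0, "rz": 0, "claw": 0}
    - {"x": 3, "y": 0, "z": 0, "rx": 0, "ry": 0, "rz": 0, "claw": 0}
  newtons: 6

```text
time: 19.15
tool_pos: [0.5292, -0.0597, 0.0964]
ee_rot: [3.141, 0.024, -0.005]
wrist_force: [-0.9, -0.2, 1.3]
width: 0.0007
```

```bash
python3 -c "
from h import *
look('m25.png',wb=(120,420,220,420),sb=(190,300,290,390))
"
```

```text
19.15 [ 0.5292 -0.0597  0.0964] [-0.9 -0.2  1.3] yaw 0.0153 z [-0.003 -0.    -1.   ] w 0.0007
```

View pics/m25.png

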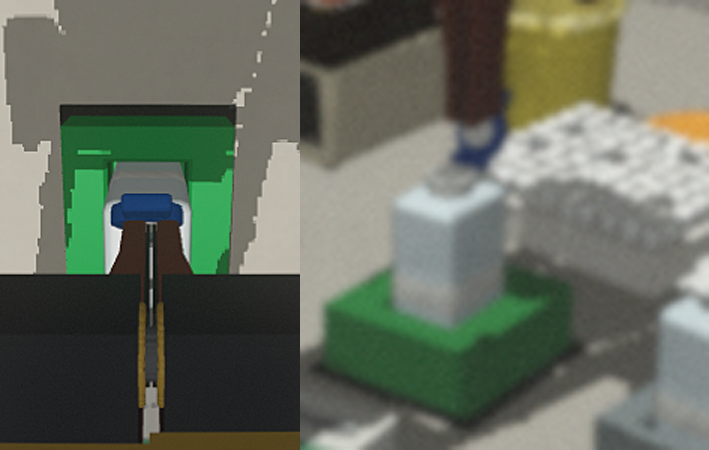

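Emit:
jog_arm:
  moves:
    - {"x": 3, "y": 0, "z": 0, "rx": 0, "ry": 0, "rz": 0, "claw": 0}
    - {"x": 1, "y": 0, "z": 0, "rx": 0, "ry": 0, "rz": 0, "claw": 0}
  newtons: 6

```text
time: 19.45
tool_pos: [0.5332, -0.0597, 0.0966]
ee_rot: [3.141, 0.024, -0.005]
wrist_force: [-0.9, -0.1, -0.5]
width: 0.0002
```

Emit:
jog_arm:
  moves:
    - {"x": -10, "y": 0, "z": 0, "rx": 0, "ry": 0, "rz": 0, "claw": 0}
    - {"x": -10, "y": 0, "z": 10, "rx": 0, "ry": 0, "rz": 0, "claw": 0}
    - {"x": -5, "y": 0, "z": 25, "rx": 0, "ry": 0, "rz": 0, "claw": 60}
    - {"x": 0, "y": 0, "z": 25, "rx": 0, "ry": 0, "rz": 0, "claw": 80}
    - {"x": 5, "y": 0, "z": 0, "rx": 0, "ry": 0, "rz": 0, "claw": 80}
    - {"x": 0, "y": 0, "z": 0, "rx": 0, "ry": 0, "rz": 0, "claw": 80}
  newtons: 6

```text
time: 20.05
tool_pos: [0.5091, -0.0596, 0.1607]
ee_rot: [3.141, 0.024, -0.002]
wrist_force: [-0.1, 0.9, -1.2]
width: 0.0292
```

```bash
python3 -c "
from h import *
look('m26.png',wb=(120,420,220,420),sb=(190,300,290,390))
T=np.load('pics/m26.png.npy')
for th in [1.7,1.8,1.9,2.0,2.1]:
  P=[]
  for r,o in ((38,6.5),(38,.5)):
    x=-r*np.cos(th)+o*np.sin(th); z=r*np.sin(th)+o*np.cos(th)
    P.append([.5125+(15+x)/1000,-.059,(100+z)/1000])
  print(th,proj('wrist',P,T)[:,1])
"
```

```text
20.05 [ 0.5091 -0.0596  0.1607] [-0.1  0.9 -1.2] yaw 0.015 z [-0.001 -0.001 -1.   ] w 0.0292
1.7 [211.47080109 221.1739668 ]
1.8 [205.28697163 215.02152664]
1.9 [199.27182768 208.88859146]
2.0 [193.5151863  202.86903561]
2.1 [188.09953875 197.05363425]
```

View pics/m26.png

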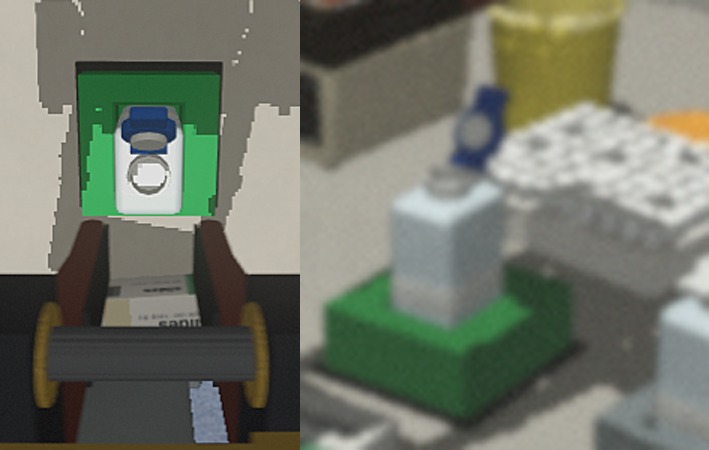

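Emit:
jog_arm:
  moves:
    - {"x": 0, "y": 0, "z": -5, "rx": 0, "ry": 0, "rz": 0, "claw": 80}
    - {"x": 0, "y": 0, "z": -5, "rx": 0, "ry": 0, "rz": 0, "claw": 80}
    - {"x": 0, "y": 0, "z": -5, "rx": 0, "ry": 0, "rz": 0, "claw": 80}
    - {"x": 0, "y": 0, "z": -20, "rx": 0, "ry": 0, "rz": 0, "claw": 80}
    - {"x": 0, "y": 0, "z": -20, "rx": 0, "ry": 0, "rz": 0, "claw": 80}
    - {"x": 0, "y": 0, "z": -15, "rx": 0, "ry": 0, "rz": 0, "claw": 80}
    - {"x": 0, "y": 0, "z": 0, "rx": 0, "ry": 0, "rz": 0, "claw": 80}
  newtons: 10

```text
time: 20.85
tool_pos: [0.5059, -0.059, 0.0799]
ee_rot: [-3.14, -0.024, 0.019]
wrist_force: [-0.4, 0.6, -0.3]
width: 0.08
```

```bash
python3 -c "
from h import *
look('m27.png',wb=(100,440,200,440),sb=(150,300,260,390))
"
```

```text
20.85 [ 0.5059 -0.059   0.0799] [-0.4  0.6 -0.3] yaw 0.0154 z [-0.012  0.001 -1.   ] w 0.08
```

View pics/m27.png

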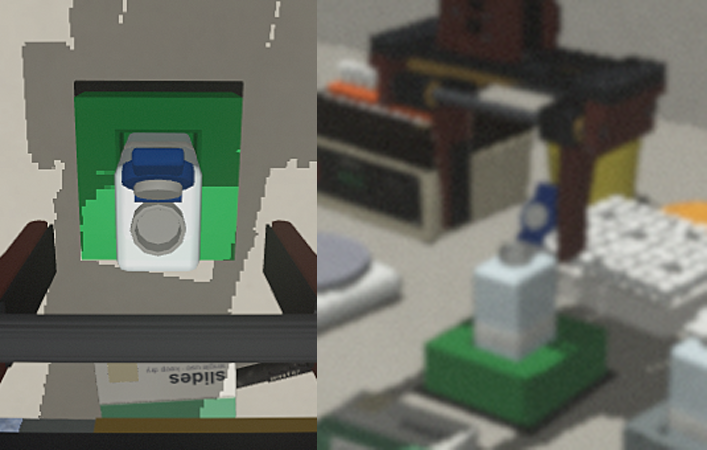

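Emit:
jog_arm:
  moves:
    - {"x": 5, "y": 0, "z": -15, "rx": 0, "ry": -0.1, "rz": 0, "claw": 80}
    - {"x": 0, "y": 0, "z": -12, "rx": 0, "ry": 0, "rz": 0, "claw": 80}
    - {"x": 0, "y": 0, "z": -4, "rx": 0, "ry": 0, "rz": 0, "claw": 80}
    - {"x": 0, "y": 0, "z": 0, "rx": 0, "ry": 0, "rz": 0, "claw": 80}
  newtons: 10

```text
time: 21.35
tool_pos: [0.5145, -0.0597, 0.0548]
ee_rot: [3.141, 0.024, 0.014]
wrist_force: [-0.1, -0.7, 0.4]
width: 0.08
```

```bash
python3 -c "
from h import *
look('m28.png',wb=(100,440,200,440),sb=(150,300,260,390))
"
```

```text
21.35 [ 0.5145 -0.0597  0.0548] [-0.1 -0.7  0.4] yaw 0.0153 z [ 0.009 -0.001 -1.   ] w 0.08
```

View pics/m28.png

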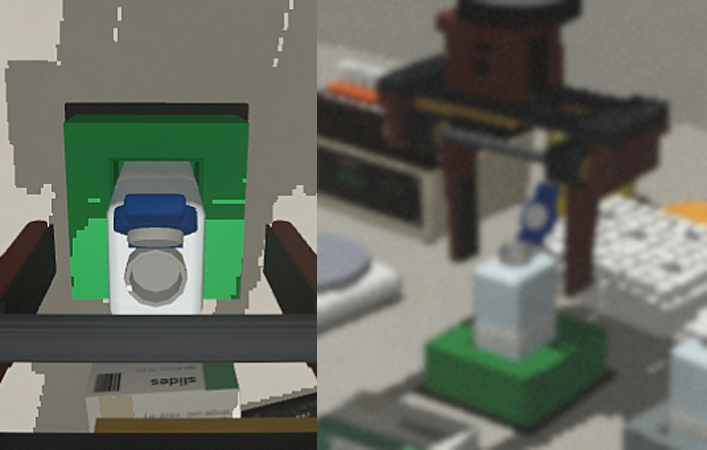

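Emit:
jog_arm:
  moves:
    - {"x": -3, "y": 0.5, "z": -9, "rx": 0, "ry": 0.08, "rz": 0, "claw": 80}
    - {"x": 0, "y": 0, "z": -1, "rx": 0, "ry": 0, "rz": 0, "claw": 50}
    - {"x": 0, "y": 0, "z": 0, "rx": 0, "ry": 0, "rz": 0, "claw": 44}
  newtons: 30

```text
time: 21.75
tool_pos: [0.5123, -0.0593, 0.0462]
ee_rot: [3.14, 0.024, 0.004]
wrist_force: [0.1, 0.4, -0.1]
width: 0.067
```

```bash
python3 -c "
from h import *
look('m29.png',wb=(100,440,200,440),sb=(150,300,260,390))
"
```

```text
21.75 [ 0.5123 -0.0593  0.0462] [ 0.1  0.4 -0.1] yaw 0.0153 z [ 0.003 -0.001 -1.   ] w 0.067
```

View pics/m29.png

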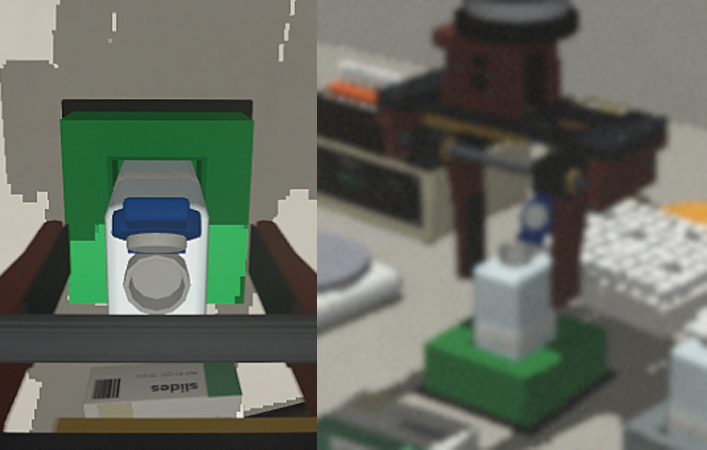

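Emit:
jog_arm:
  moves:
    - {"x": 0, "y": 0, "z": 0, "rx": 0, "ry": 0, "rz": 0, "claw": 30}
    - {"x": 0, "y": 0, "z": 0, "rx": 0, "ry": 0, "rz": 0, "claw": 28}
    - {"x": 0, "y": 0, "z": 0, "rx": 0, "ry": 0, "rz": 0, "claw": 28}
    - {"x": 0, "y": 0, "z": 0, "rx": 0, "ry": 0, "rz": 0, "claw": 28}
  newtons: 30

```text
time: 22.25
tool_pos: [0.5124, -0.0592, 0.0466]
ee_rot: [3.14, 0.024, 0.005]
wrist_force: [0.3, -0.5, -1.8]
width: 0.0357
```

Emit:
jog_arm:
  moves:
    - {"x": 0, "y": 0, "z": 0, "rx": 0, "ry": 0, "rz": 0, "claw": 28}
    - {"x": 0, "y": 0, "z": 8, "rx": 0, "ry": 0, "rz": 0, "claw": 28}
    - {"x": 0, "y": 0, "z": 15, "rx": 0, "ry": 0, "rz": 0, "claw": 28}
    - {"x": 0, "y": 0, "z": 20, "rx": 0, "ry": 0, "rz": 0, "claw": 28}
    - {"x": 0, "y": 0, "z": 15, "rx": 0, "ry": 0, "rz": 0, "claw": 28}
    - {"x": 0, "y": 0, "z": 0, "rx": 0, "ry": 0, "rz": 0, "claw": 28}
  newtons: 30

```text
time: 22.85
tool_pos: [0.5118, -0.059, 0.1072]
ee_rot: [3.141, 0.024, 0.002]
wrist_force: [0.4, 0.6, -3.4]
width: 0.036
```

```bash
python3 -c "
from h import *
look('m30.png',wb=(0,480,0,640),sb=(150,300,210,360))
"
```

```text
22.85 [ 0.5118 -0.059   0.1072] [ 0.4  0.6 -3.4] yaw 0.0154 z [ 0.002 -0.001 -1.   ] w 0.036
```

View pics/m30.png

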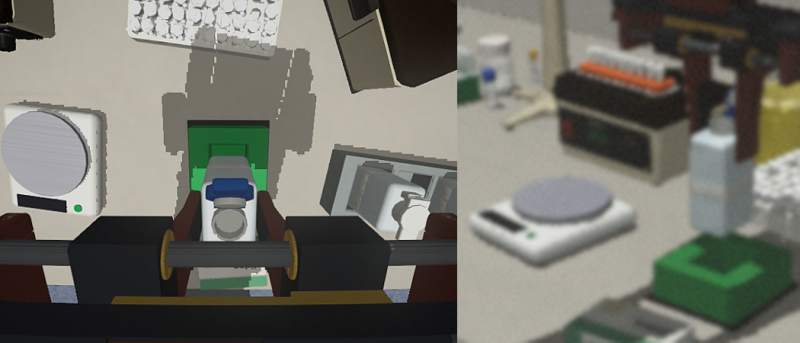

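Run:
```python
from h import *
np.set_printoptions(precision=4,suppress=True)
for f in ['m23','m30']:
  T=np.load(f'pics/{f}.png.npy'); im=cv2.imread(f'pics/w_{f}.png'); d=im.astype(int)
  g=((d[:,:,0]>d[:,:,1]+8)&(d[:,:,0]>d[:,:,2]+3)).astype(np.uint8)*255; g[290:]=0; g[:120]=0; g[:,180:]=0
  g=cv2.morphologyEx(g,cv2.MORPH_OPEN,np.ones((5,5)))
  cs,_=cv2.findContours(g,0,1); k=cv2.convexHull(max(cs,key=cv2.contourArea)).reshape(-1,2).astype(float)
  P=onz('wrist',k,.034,T)[:,:2]
  A=np.c_[2*P,np.ones(len(P))]; s=np.linalg.lstsq(A,(P**2).sum(1),rcond=None)[0]; r=np.sqrt(s[2]+s[0]**2+s[1]**2); print(f,cv2.boundingRect(k.astype(np.int32)),s[:2],r,np.std(np.linalg.norm(P-s[:2],axis=1)))
```

```text
Traceback (most recent call last):
ValueError: max() iterable argument is empty
```

Run:
```python
from h import *
np.set_printoptions(precision=4,suppress=True)
im=cv2.imread('pics/w_m23.png'); print(im[209,101],im[160,155],im[300,200],im[230,110])
for f in ['m23','m30']:
  T=np.load(f'pics/{f}.png.npy'); im=cv2.imread(f'pics/w_{f}.png'); d=im.astype(int)
  g=((d[:,:,0]>d[:,:,2]+5)&(d.sum(2)>300)&(d.sum(2)<640)).astype(np.uint8)*255; g[290:]=0; g[:120]=0; g[:,180:]=0
  g=cv2.morphologyEx(g,cv2.MORPH_OPEN,np.ones((5,5)))
  cs,_=cv2.findContours(g,0,1); k=cv2.convexHull(max(cs,key=cv2.contourArea)).reshape(-1,2).astype(float)
  P=onz('wrist',k,.034,T)[:,:2]
  A=np.c_[2*P,np.ones(len(P))]; s=np.linalg.lstsq(A,(P**2).sum(1),rcond=None)[0]; r=np.sqrt(s[2]+s[0]**2+s[1]**2); print(f,cv2.boundingRect(k.astype(np.int32)),s[:2],r,np.std(np.linalg.norm(P-s[:2],axis=1)))
```

```text
[180 175 176] [108 115 118] [176 188 193] [178 173 173]Traceback (most recent call last):
  File "<stdin>", line 8, in <module>
ValueError: max() iterable argument is empty
```

Run:
```python
from h import *
np.set_printoptions(precision=4,suppress=True)
for f in ['m23','m30']:
  T=np.load(f'pics/{f}.png.npy'); im=cv2.imread(f'pics/w_{f}.png'); d=cv2.GaussianBlur(im,(5,5),0).astype(int)
  g=((d[:,:,0]>=d[:,:,2]+1)&(d.sum(2)>400)&(d.sum(2)<600)).astype(np.uint8)*255; g[290:]=0; g[:120]=0; g[:,180:]=0
  g=cv2.morphologyEx(g,cv2.MORPH_OPEN,np.ones((9,9)))
  cs,_=cv2.findContours(g,0,1); k=cv2.convexHull(max(cs,key=cv2.contourArea)).reshape(-1,2).astype(float)
  P=onz('wrist',k,.034,T)[:,:2]
  A=np.c_[2*P,np.ones(len(P))]; s=np.linalg.lstsq(A,(P**2).sum(1),rcond=None)[0]; r=np.sqrt(s[2]+s[0]**2+s[1]**2); print(f,cv2.boundingRect(k.astype(np.int32)),s[:2],r,np.std(np.linalg.norm(P-s[:2],axis=1)))
```

```text
m23 (48, 160, 101, 101) [0.5229 0.1428] 0.047043990851404864 0.00032292214825183513
m30 (3, 157, 117, 118) [0.5242 0.1433] 0.04697515307986658 0.00024216491800262653
```

Emit:
jog_arm:
  moves:
    - {"x": 1, "y": 15, "z": 5, "rx": 0, "ry": 0, "rz": 0, "claw": 28}
    - {"x": 2, "y": 30, "z": 2, "rx": 0, "ry": 0, "rz": 0, "claw": 28}
    - {"x": 2, "y": 35, "z": 0, "rx": 0, "ry": 0, "rz": 0, "claw": 28}
    - {"x": 2, "y": 35, "z": 0, "rx": 0, "ry": 0, "rz": 0, "claw": 28}
    - {"x": 2, "y": 35, "z": 0, "rx": 0, "ry": 0, "rz": 0, "claw": 28}
    - {"x": 2, "y": 25, "z": 0, "rx": 0, "ry": 0, "rz": 0, "claw": 28}
    - {"x": 0, "y": 12, "z": 0, "rx": 0, "ry": 0, "rz": 0, "claw": 28}
    - {"x": 0, "y": 0, "z": 0, "rx": 0, "ry": 0, "rz": 0, "claw": 28}
  newtons: 30

```text
time: 23.75
tool_pos: [0.5162, 0.1392, 0.1052]
ee_rot: [-3.14, -0.022, 0.024]
wrist_force: [0.6, 0.5, -3.8]
width: 0.0356
```

```bash
python3 -c "
from h import *
look('m31.png',wb=(0,480,100,540),sb=(130,280,170,320))
"
```

```text
23.75 [0.5162 0.1392 0.1052] [ 0.6  0.5 -3.8] yaw 0.014 z [-0.015  0.001 -1.   ] w 0.0356
```

View pics/m31.png

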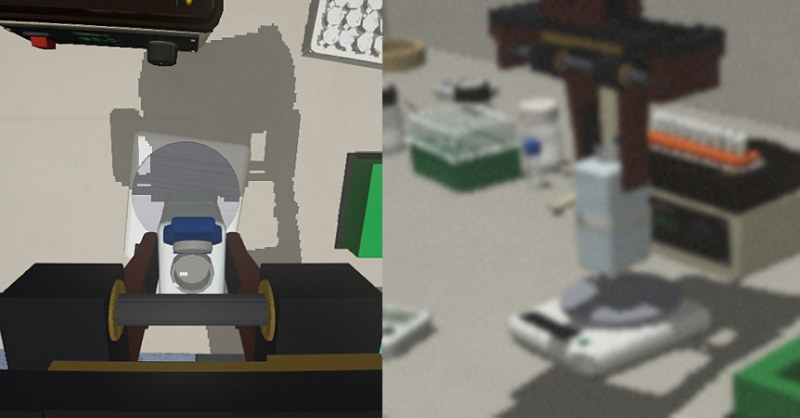

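Emit:
jog_arm:
  moves:
    - {"x": 7, "y": 4, "z": 0, "rx": 0, "ry": -0.14, "rz": 0, "claw": 28}
    - {"x": 0, "y": 0, "z": -8, "rx": 0, "ry": 0, "rz": 0, "claw": 28}
    - {"x": 0, "y": 0, "z": -8, "rx": 0, "ry": 0, "rz": 0, "claw": 28}
    - {"x": 0, "y": 0, "z": 0, "rx": 0, "ry": 0, "rz": 0, "claw": 28}
  newtons: 30

```text
time: 24.25
tool_pos: [0.5244, 0.1377, 0.0878]
ee_rot: [3.14, 0.01, 0.002]
wrist_force: [-0.6, 0.6, -4.4]
width: 0.0361
```

```bash
python3 -c "
from h import *
s=monitor.read_state();T=pose();print(s['tool_pos'],T[:3,2],s['wrist_force'])
"
```

```text
[0.52441624 0.13773455 0.08777479] [ 0.00124115 -0.00117387 -0.99999854] [-0.64113141  0.55285191 -4.36934764]
```

Emit:
jog_arm:
  moves:
    - {"x": -1, "y": 5, "z": -2, "rx": 0, "ry": 0, "rz": 0, "claw": 28}
    - {"x": 0, "y": 0, "z": -4, "rx": 0, "ry": 0, "rz": 0, "claw": 28}
    - {"x": 0, "y": 0, "z": 0, "rx": 0, "ry": 0, "rz": 0, "claw": 28}
  newtons: 30

```text
time: 24.55
tool_pos: [0.523, 0.1423, 0.0807]
ee_rot: [3.14, 0.008, 0.0]
wrist_force: [0.4, -0.7, -3.9]
width: 0.0357
```

```bash
python3 -c "
from h import *
look('m32.png',wb=(0,480,100,540),sb=(170,280,200,310))
"
```

```text
24.55 [0.523  0.1423 0.0807] [ 0.4 -0.7 -3.9] yaw 0.0052 z [ 0.    -0.001 -1.   ] w 0.0357
```

View pics/m32.png

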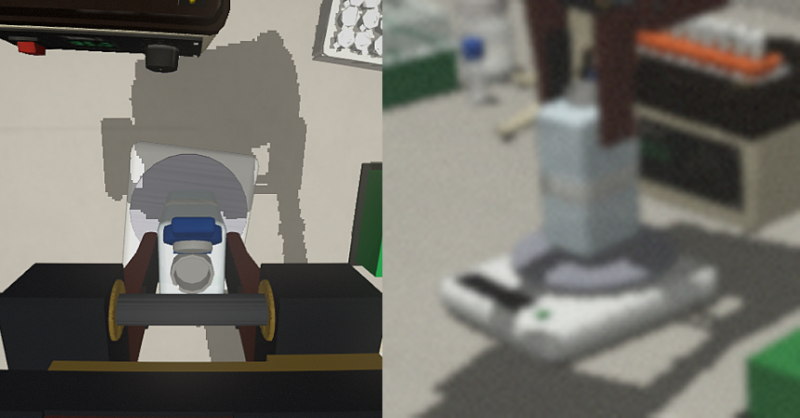

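Centred; lowering to contact slowly.

Emit:
jog_arm:
  moves:
    - {"x": 0.5, "y": 0.5, "z": -3, "rx": 0, "ry": 0, "rz": 0, "claw": 28}
    - {"x": 0, "y": 0, "z": -2, "rx": 0, "ry": 0, "rz": 0, "claw": 28}
    - {"x": 0, "y": 0, "z": 0, "rx": 0, "ry": 0, "rz": 0, "claw": 28}
  newtons: 30

```text
time: 24.95
tool_pos: [0.5243, 0.1431, 0.0767]
ee_rot: [3.141, 0.009, 0.004]
wrist_force: [-0.3, 0.4, -3.2]
width: 0.0358
```

Emit:
jog_arm:
  moves:
    - {"x": 0, "y": 0, "z": -1.5, "rx": 0, "ry": 0, "rz": 0, "claw": 28}
    - {"x": 0, "y": 0, "z": -1, "rx": 0, "ry": 0, "rz": 0, "claw": 28}
  newtons: 30

```text
time: 25.15
tool_pos: [0.5246, 0.1431, 0.0745]
ee_rot: [3.141, 0.009, 0.005]
wrist_force: [-0.5, -1.5, -0.0]
width: 0.0359
```

Emit:
jog_arm:
  moves:
    - {"x": 0, "y": 0, "z": -0.5, "rx": 0, "ry": 0, "rz": 0, "claw": 40}
    - {"x": 0, "y": 0, "z": 0, "rx": 0, "ry": 0, "rz": 0, "claw": 50}
    - {"x": 0, "y": 0, "z": 0, "rx": 0, "ry": 0, "rz": 0, "claw": 75}
    - {"x": 0, "y": 0, "z": 0, "rx": 0, "ry": 0, "rz": 0, "claw": 75}
    - {"x": 0, "y": 0, "z": 0, "rx": 0, "ry": 0, "rz": 0, "claw": 75}
  newtons: 10

```text
time: 25.65
tool_pos: [0.5263, 0.1434, 0.077]
ee_rot: [-3.141, -0.009, -0.013]
wrist_force: [0.3, 0.7, 0.2]
width: 0.0686
```

```bash
python3 -c "
from h import *
look('m33.png',wb=(0,480,100,540),sb=(140,280,200,340))
"
```

```text
25.65 [0.5263 0.1434 0.077 ] [0.3 0.7 0.2] yaw 0.0054 z [ 0.009  0.    -1.   ] w 0.0686
```

View pics/m33.png

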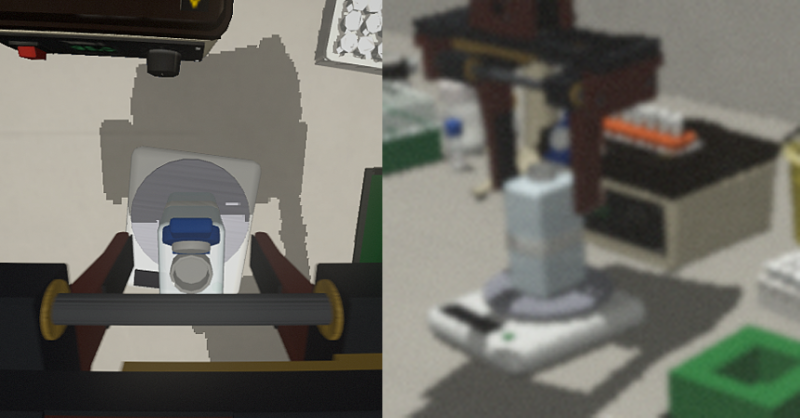

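Released and standing. Raise straight up and clear.

Emit:
jog_arm:
  moves:
    - {"x": 0, "y": 0, "z": 10, "rx": 0, "ry": 0, "rz": 0, "claw": 80}
    - {"x": 0, "y": 0, "z": 20, "rx": 0, "ry": 0, "rz": 0, "claw": 80}
    - {"x": 0, "y": 0, "z": 30, "rx": 0, "ry": 0, "rz": 0, "claw": 80}
    - {"x": 0, "y": 0, "z": 30, "rx": 0, "ry": 0, "rz": 0, "claw": 80}
    - {"x": 0, "y": 0, "z": 30, "rx": 0, "ry": 0, "rz": 0, "claw": 80}
    - {"x": -20, "y": 0, "z": 10, "rx": 0, "ry": 0, "rz": 0, "claw": 80}
    - {"x": -40, "y": 0, "z": 0, "rx": 0, "ry": 0, "rz": 0, "claw": 80}
    - {"x": -40, "y": 0, "z": 0, "rx": 0, "ry": 0, "rz": 0, "claw": 80}
  newtons: 10

```text
time: 26.55
tool_pos: [0.4247, 0.1426, 0.2149]
ee_rot: [-3.142, -0.005, -0.012]
wrist_force: [0.6, 0.3, 0.8]
width: 0.0798
```

Emit:
jog_arm:
  moves:
    - {"x": 0, "y": 0, "z": 0, "rx": 0, "ry": 0, "rz": 0, "claw": 80}
    - {"x": 0, "y": 0, "z": 0, "rx": 0, "ry": 0, "rz": 0, "claw": 80}
  newtons: 10

```text
time: 26.75
tool_pos: [0.4223, 0.1429, 0.2183]
ee_rot: [-3.14, -0.008, -0.021]
wrist_force: [-0.2, 0.1, -0.1]
width: 0.0796
```

```bash
python3 -c "
from h import *
look('m34.png',wb=(0,480,100,540),sb=(140,350,180,490))
T=np.load('pics/m34.png.npy')
for th in [1.57,1.8,1.9,2.0,2.1]:
  P=[]
  for r,o in ((38,6.5),(38,.5)):
    x=-r*np.cos(th)+o*np.sin(th); z=r*np.sin(th)+o*np.cos(th)
    P.append([.5245+(15+x)/1000,.1431,(128+z)/1000])
  print(th,proj('wrist',P,T).ravel().round(1))
"
```

```text
26.75 [0.4223 0.1429 0.2183] [-0.2  0.1 -0.1] yaw 0.0049 z [ 0.013  0.002 -1.   ] w 0.0796
1.57 [320.5  58.2 320.4  68.3]
1.8 [320.5  44.8 320.5  54.2]
1.9 [320.6  39.7 320.5  48.5]
2.0 [320.6  35.1 320.5  43.2]
2.1 [320.6  31.1 320.6  38.3]
```

View pics/m34.png

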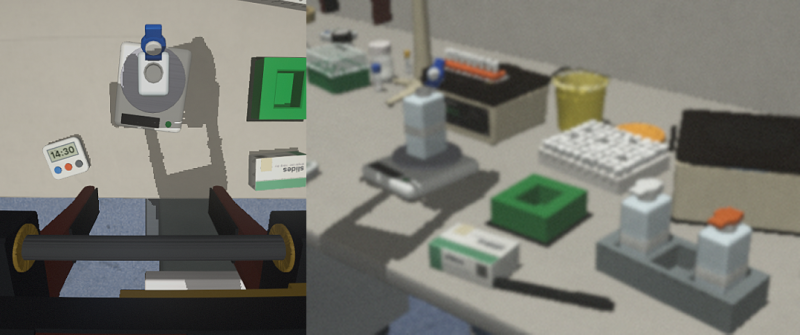

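View pics/w_m34.png

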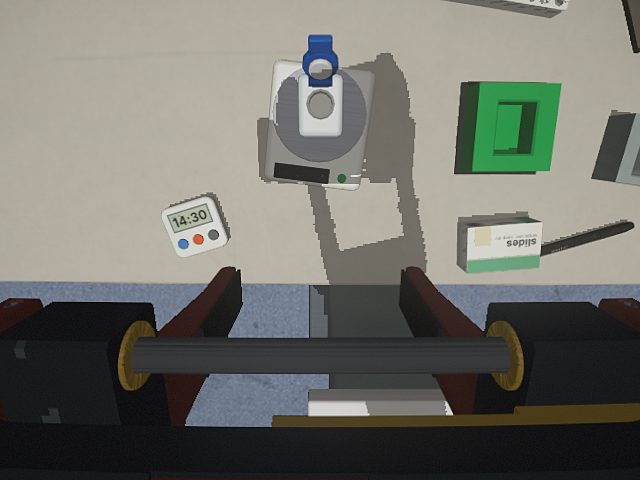

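```bash
python3 -c "
from h import *
T=np.load('pics/m34.png.npy')
print('neck',onz('wrist',[(320,104)],.128,T),'top front edge',onz('wrist',[(320,136)],.116,T),'pan lr',onz('wrist',[(274,115),(367,115),(320,161.5)],.034,T))
im=grab('top','t9.png'); cv2.imwrite('pics/t9c.png',cv2.resize(cv2.cvtColor(im,4)[190:290,160:470],None,fx=2.5,fy=2.5))
"
```

```text
neck [[0.52264246 0.14338623 0.128     ]] top front edge [[0.49958574 0.14331709 0.116     ]] pan lr [[0.52265556 0.19051767 0.034     ]
 [0.52306348 0.09568367 0.034     ]
 [0.47621978 0.1434071  0.034     ]]
```

View pics/t9c.png

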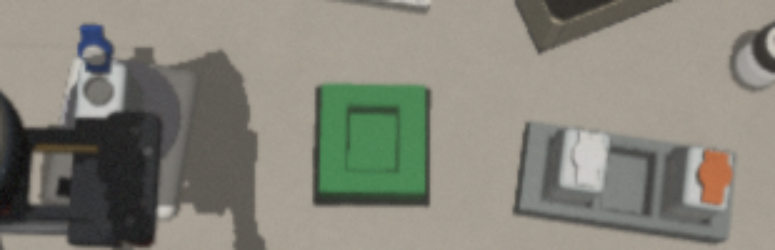

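Vial centred within ~1 mm of the pan, its cap open to about 2.0 rad; white and orange are shut in the rack. Handing in.

```bash
python3 -c "
from rig import arm
print(arm.hand_in())"
```

```text
the job is handed in; nothing more can be done
None
```

The job is done and handed in at about 27 s. I did it in the order asked:
- **Orange cap:** I swung it over and pressed it shut with about 17 N.
- **Blue vial to the block:** I moved it shut from the rack to the green block, let go, and pinched its tab to swing the cap up. The cap had reached only about 1.7 rad, so I pushed it further back with closed fingers, to about 2.05 rad.
- **Blue vial to the pan:** I took it again by its y sides, stood it on the balance pan and let go.

**Last checks:**
- The blue vial stands upright, within about 1–2 mm of the pan's centre, with its cap at about 2.0 rad.
- The orange and white vials are shut in the rack, and the gripper is clear of everything.

**What disagreed:**
- **Fingertip position:** `arm.tcp_to_tips` is given as 14 mm ahead of the TCP. The wrist and scene cameras, two sweeps that passed over the orange cap without touching it, and the press contact all put the tips about 22–25 mm behind it. I worked with the measured value.
- **Drift:** the jog rows drifted by several millimetres, which I corrected from the measured pose.
- **Vial tilt:** the blue vial tipped slightly in the block while I swung its cap, then settled upright when I released it.

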